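# Pack out and clamp the desk radios

## Task

Each radio on the desk hangs in its bracket with a gap under it: starting with the thinnest packing plate, slide plates flat under each radio from its front until you find the one that just fits (the thickest that goes in), and leave that one pushed in until its shoulder meets the radio's front. Once every radio is packed, turn each radio's clamp knob clockwise until its slip clutch clicks, so that the radio is clamped down on its plate. Leave the plates that are not needed lying flat on the rubber mat, and do not disturb the handheld radio or the carton.

Things in the scene. Friction and masses are not known exactly. Their poses are not given: they have to be found in the camera images.
- plate6: Aluminium packing plate: blade 6 mm thick, 150 long (x), 50 wide (y), 194 g. Origin: middle of the blade's underside; z up; nose at x +75. Shoulder bar across it at x -5 to +5, top 34 mm above the underside. Upright grip tab at x -60 to -30, 14 thick (y), top 65 mm above the underside. Starts on the mat, nose roughly away from the robot.
- plate10: Aluminium packing plate: blade 10 mm thick, 150 long (x), 50 wide (y), 250 g. Origin: middle of the blade's underside; z up; nose at x +75. Shoulder bar across it at x -5 to +5, top 34 mm above the underside. Upright grip tab at x -60 to -30, 14 thick (y), top 65 mm above the underside. Starts on the mat, nose roughly away from the robot.
- plate14: Aluminium packing plate: blade 14 mm thick, 150 long (x), 50 wide (y), 306 g. Origin: middle of the blade's underside; z up; nose at x +75. Shoulder bar across it at x -5 to +5, top 34 mm above the underside. Upright grip tab at x -60 to -30, 14 thick (y), top 65 mm above the underside. Starts on the mat, nose roughly away from the robot.
- plate18: Aluminium packing plate: blade 18 mm thick, 150 long (x), 50 wide (y), 362 g. Origin: middle of the blade's underside; z up; nose at x +75. Shoulder bar across it at x -5 to +5, top 34 mm above the underside. Upright grip tab at x -60 to -30, 14 thick (y), top 65 mm above the underside. Starts on the mat, nose roughly away from the robot.
- radio_a: Desk bracket (7 kg, standing loose) that holds a two-way radio over an open gap above the bare desk; may be absent (None). Its side cheeks have inner faces at y +-77 mm and feet out to +-98; a bridge over the radio carries the knob. Origin: on the desk under its centre; z up; front is -x, roughly towards the robot. The look-alikes stand in any order.
- chassis_a: The black radio in bracket radio_a, x +-55, y +-75 mm, top 62 mm above the desk; origin and axes as the bracket's. Its underside is the roof of the gap, of unknown height: 1.7 to 2.5 mm more than the 10, 14 or 18 mm plate, different for each radio. The screw lowers it 2.5 mm per rad, 4.5 mm in all. A plate fully in, shoulder at the radio's front, has its origin at x -60.
- knob_a (a point): On radio_a's torque-limiting clamp knob: a point on its vertical turning axis, inside the grip bar. Bar 52 mm long (the point's x), 14 thick (y), from 23 mm below to 11 mm above the point, on a disc of radius 21 mm. The point turns with the knob; z up.
- screw_a (a joint): Angle (rad) of radio_a's clamp screw; starts at 0 to 0.3. Grows, and lowers the radio, as the knob is turned clockwise seen from above; friction 0.05 N m. It stops when the radio bears on the plate (about 1.0), or at 1.8 if it meets none.
- clutch_a (a joint): Angle (rad) by which the knob of radio_a has slipped round on its screw; starts at 0. Once the screw has stopped, turning on clockwise makes the clutch give way at 0.12 N m and this grows; the first click comes at 0.3. Turned anticlockwise it does not slip but undoes the screw.
- radio_b: Desk bracket (7 kg, standing loose) that holds a two-way radio over an open gap above the bare desk; may be absent (None). Its side cheeks have inner faces at y +-77 mm and feet out to +-98; a bridge over the radio carries the knob. Origin: on the desk under its centre; z up; front is -x, roughly towards the robot. The look-alikes stand in any order.
- chassis_b: The black radio in bracket radio_b, x +-55, y +-75 mm, top 62 mm above the desk; origin and axes as the bracket's. Its underside is the roof of the gap, of unknown height: 1.7 to 2.5 mm more than the 10, 14 or 18 mm plate, different for each radio. The screw lowers it 2.5 mm per rad, 4.5 mm in all. A plate fully in, shoulder at the radio's front, has its origin at x -60.
- knob_b (a point): On radio_b's torque-limiting clamp knob: a point on its vertical turning axis, inside the grip bar. Bar 52 mm long (the point's x), 14 thick (y), from 23 mm below to 11 mm above the point, on a disc of radius 21 mm. The point turns with the knob; z up.
- screw_b (a joint): Angle (rad) of radio_b's clamp screw; starts at 0 to 0.3. Grows, and lowers the radio, as the knob is turned clockwise seen from above; friction 0.05 N m. It stops when the radio bears on the plate (about 1.0), or at 1.8 if it meets none.
- clutch_b (a joint): Angle (rad) by which the knob of radio_b has slipped round on its screw; starts at 0. Once the screw has stopped, turning on clockwise makes the clutch give way at 0.12 N m and this grows; the first click comes at 0.3. Turned anticlockwise it does not slip but undoes the screw.
- radio_c: Desk bracket (7 kg, standing loose) that holds a two-way radio over an open gap above the bare desk; may be absent (None). Its side cheeks have inner faces at y +-77 mm and feet out to +-98; a bridge over the radio carries the knob. Origin: on the desk under its centre; z up; front is -x, roughly towards the robot. The look-alikes stand in any order.
- chassis_c: The black radio in bracket radio_c, x +-55, y +-75 mm, top 62 mm above the desk; origin and axes as the bracket's. Its underside is the roof of the gap, of unknown height: 1.7 to 2.5 mm more than the 10, 14 or 18 mm plate, different for each radio. The screw lowers it 2.5 mm per rad, 4.5 mm in all. A plate fully in, shoulder at the radio's front, has its origin at x -60.
- knob_c (a point): On radio_c's torque-limiting clamp knob: a point on its vertical turning axis, inside the grip bar. Bar 52 mm long (the point's x), 14 thick (y), from 23 mm below to 11 mm above the point, on a disc of radius 21 mm. The point turns with the knob; z up.
- screw_c (a joint): Angle (rad) of radio_c's clamp screw; starts at 0 to 0.3. Grows, and lowers the radio, as the knob is turned clockwise seen from above; friction 0.05 N m. It stops when the radio bears on the plate (about 1.0), or at 1.8 if it meets none.
- clutch_c (a joint): Angle (rad) by which the knob of radio_c has slipped round on its screw; starts at 0. Once the screw has stopped, turning on clockwise makes the clutch give way at 0.12 N m and this grows; the first click comes at 0.3. Turned anticlockwise it does not slip but undoes the screw.
- mat: Black rubber bench mat, fixed flat on the desk, 360 mm (its x) by 210 mm (its y), 2 mm thick; origin at the centre of its underside. The plates start on it in a two by two pattern.
- handheld: Bystander: black handheld radio standing upright, 34 x 58 x 115 mm plus a 100 mm aerial; origin at the centre of its foot.
- carton: Bystander: upright blue carton, 60 x 70 x 120 mm; origin at the centre of its foot.
Mind the look-alikes: they are no part of the job. What is shaped like the plate14 but pink is not meant. Leave any green look-alike of the plate10 alone.

How it is judged:
By the outcome, as a careful person would: the job done as asked, in the order asked, and still so for the second after the job is handed in, with the robot touching nothing.
Of radio_a, radio_b, radio_c only 2 to 3 are there at a start; the rules pass over those that are not, and their reading is None.
At some moment in a run one of plate6 may be knocked a few centimetres aside while the robot is not near it.
Once in a run the grip may slacken for a moment while it holds something.
It also fails if it takes over 210 s, if anything falls off the work surface, if the arm or the gripper's body presses on something with over 40 N, if the wrist force passes 120 N, or if a joint passes its speed limit or range.

## Robot

A 6-joint arm with a two-finger parallel gripper is mounted at the origin on the work surface. World frame = base frame: x ahead of the robot, y to its left, z up, the work surface at z = 0. Lengths are in m, angles in degrees, forces in N, time in s.
With the tool pointing down it reaches from about 0.375 to 0.9 m from the base axis. Payload 3.1 kg.
Tool frame: the origin (TCP) lies between the finger pads; the fingertips stand 22 mm ahead of it and the grasp point (between the pads) lies 3 mm ahead of it (bot.tip_extent is the distance from the TCP to the fingertips, in m); y points along the fingers, z is the direction in which the jaws open and shut, and the axes are right-handed (so a half turn about y gives the same grasp; the last joint's range is limited). The gripper opens to 87 mm and grips with 3 to 60 N. Pads are 19 mm wide; open, the fingers measure 117 mm over their backs; the gripper's body (75 mm by 190 mm) begins 51 mm behind the grasp point.
Start: joints at [66.664, 30.224, 82.088, -0, 67.689, -10.227], TCP at [0.142, 0.609, 0.245] pointing down, gripper open.
Joint ranges: [-176.69, 176.69], [-43.24, 126.21], [12.49, 139.97], [-82, 262], [0, 151.66], [-163.58, 163.58]. Speed limits (degrees/s): [159.86, 159.86, 180, 180, 180, 180].

## Interface

Orientations are given as a 3x3 rotation matrix whose columns are the frame's x, y, z axes.
In Python, from rig import bot, eyes, models gives the robot as it stands. The module is installed in compiled form; this text tells all that it offers.
- The arm moves only by the tool arm_command, never from a script. Its arguments are lists of equal length, an entry for each row: "translation": the shift along the tool's x, y, z each as a share of 0.08 m, from -1 to 1, a list of three; "rotation": the turn, a rotation vector about the tool's x, y, z each as a share of 60 degrees, from -1 to 1, a list of three; "grip": the closure, from -1 (fully open) to 1 (shut), so that 0 is half open. In form: {"translation": [[x, y, z], ...], "rotation": [[rx, ry, rz], ...], "grip": [grip, ...]}. A call has 1 to 5 rows; each row is the pose to reach, as a shift and turn from the pose commanded when the call began, along the tool's axes at that moment; what a row does not reach only later rows make up. A row lasts 1/10 s, in which the tool goes at most 50 mm and 8.59 degrees, less where a joint would pass 70% of its speed; a pose out of reach is approached as far as the arm can. A call with a number of a shift or a turn outside -1 to 1 is refused whole. A call with a gripper value outside its range is refused whole. The fingers move at their own pace and stop on an object; the grip force is fixed at half the most. Time passes only in rows, so rows that repeat a pose let the fingers close. It gives the time, the measured TCP pose, the force and the opening at its end, in the units of the state.
- bot.read_state(): the state, without advancing time (a new reading comes with each control period).
- eyes.capture(name): name is "scene" or "side" or "wrist"; returns a dict with "image" (420x560x3 uint8, blue, green, red), "mtx" (3x3 intrinsics, pixels), "rvec" (rotation vector, rad) and "tvec" (3), from world to camera coordinates, as OpenCV has them; the wrist camera has in their place "hand_eye" (4x4, takes a point from camera to tool coordinates, whose origin is the TCP and whose axes are the tool frame's). Camera axes: x right, y down, z forward; pixel columns grow to the right and rows downward; lengths in m; the calibration is good to about 2 mm. A picture is of the moment at which its call begins: read the wrist's pose just before it. There is no depth.
- bot.hand_in(): hands the job in, once; it reports no verdict.
Trained networks look in the newest picture that a camera, given by its name, has taken for a name from the list of things; names that differ only in an ending like _2 or _b are one class to them, and where a whole thing is asked for, a point or a joint stands for the part that bears it (a point fixed in the world has none). Each returns a list of dicts, best first, with "conf" (0 to 1); they miss things now and then, are a little off and sometimes report something else, mostly with a low value. They report only what shows in the picture. A call takes as long as a camera call. They do not tell look-alikes from the thing itself.
- models.recognise(camera, thing): "extent" ([left, top, right, bottom] as shares, 0 to 1, of the picture: columns of its width, rows of its height, round what is visible of it).
- models.spot_point(camera, thing): "point" ([column, row] as shares, 0 to 1, of the picture: columns of its width, rows of its height: a listed point, or the origin of a listed thing).
The state is a dict: "time_s": time; "joint_positions": joint angles; "qvel": joint speeds; "tau": joint torques, N m; "position": TCP position; "tcp_rot": TCP orientation; "force": force on the tool from outside, world axes, zero at the start; "moment": the same for the moment, N m; "opening": opening from 0.0 (shut) to 1.0 (fully open).
Only numpy, scipy, OpenCV 4.12 (cv2) and the standard library are available. Lean on these libraries where they do the work, as an engineer would, in place of code of your own. Each camera call takes 0.05 s, during which the arm holds its last target. There are 200 camera calls.

## Working session

There is one attempt and no reset: what is moved stays moved. The work goes in short steps, Python scripts to look and compute and a tool call to move; the robot and the scene stay as the last step left them, time stands still between calls to the robot, and variables do not carry over. Pictures are saved under pics/ and viewed, about 12 in all and at most 16, crops included, and the job is handed in when it is done.

Besides the shell and the picture viewer there is one more tool, called as name(argument=value, ...) on one line, values as JSON. arm_command: Moves the arm, as the interface text tells. Shift numbers are shares of 0.08 m and turn numbers shares of 60 degrees, none past 1 either way. Its arguments: {"type":"object","properties":{"translation":{"type":"array"},"rotation":{"type":"array"},"grip":{"type":"array"}},"required":["translation","rotation","grip"]}

```bash
ls; mkdir -p pics
cat > h.py <<'E'
import numpy as np,cv2
from rig import bot,eyes,models
def cap(n,save=None):
    s=bot.read_state(); c=eyes.capture(n)
    if 'hand_eye' in c:
        T=np.eye(4);T[:3,:3]=s['tcp_rot'];T[:3,3]=s['position']
        W=T@np.array(c['hand_eye']); R=W[:3,:3].T; t=-R@W[:3,3]
    else:
        R=cv2.Rodrigues(np.array(c['rvec'],float))[0]; t=np.array(c['tvec'],float).ravel()
    if save: cv2.imwrite('pics/'+save,c['image'])
    return dict(img=c['image'],K=np.array(c['mtx']),R=R,t=t)
def ray(c,px,z):
    d=c['R'].T@np.linalg.inv(c['K'])@np.array([px[0],px[1],1.]); o=-c['R'].T@c['t']
    return o+d*(z-o[2])/d[2]
def proj(c,p):
    q=c['K']@(c['R']@np.array(p)+c['t']); return q[:2]/q[2]
E
python3 - <<'E'
from h import *
s=bot.read_state(); print(s['time_s'],s['position'],np.round(s['tcp_rot'],3).tolist(),s['opening'])
for n in ['scene','side','wrist']:
    c=cap(n,n+'0.png'); print(n,'cam pos',np.round(-c['R'].T@c['t'],3))
    for th,z in [('plate6',0.002),('plate10',.002),('plate14',.002),('plate18',.002),('radio_a',0),('knob_a',.11),('mat',0),('handheld',0),('carton',0)]:
        for d in models.spot_point(n,th):
            p=np.array(d['point'])*[560,420]; print(th,round(d['conf'],2),p.round(),ray(c,p,z).round(3)[:2])
E
```

```text
pics
0.0 [0.14146668 0.60807237 0.2435546 ] [[0.974, -0.001, 0.227], [-0.227, -0.002, 0.974], [-0.0, -1.0, -0.002]] 0.9965368199174337
scene cam pos [1.244 0.181 1.279]
plate6 0.9 [144. 165.] [ 0.44  -0.459]
plate6 0.87 [200. 165.] [ 0.389 -0.3  ]
plate6 0.73 [199. 189.] [ 0.473 -0.271]
plate6 0.71 [202. 325.] [ 0.849 -0.118]
plate6 0.68 [220. 108.] [ 0.162 -0.323]
plate6 0.59 [142. 193.] [ 0.532 -0.425]
plate10 0.9 [144. 165.] [ 0.44  -0.459]
plate10 0.87 [200. 165.] [ 0.389 -0.3  ]
plate10 0.73 [199. 189.] [ 0.473 -0.271]
plate10 0.71 [202. 325.] [ 0.849 -0.118]
plate10 0.68 [220. 108.] [ 0.162 -0.323]
plate10 0.59 [142. 193.] [ 0.532 -0.425]
plate14 0.9 [144. 165.] [ 0.44  -0.459]
plate14 0.87 [200. 165.] [ 0.389 -0.3  ]
plate14 0.73 [199. 189.] [ 0.473 -0.271]
plate14 0.71 [202. 325.] [ 0.849 -0.118]
plate14 0.68 [220. 108.] [ 0.162 -0.323]
plate14 0.59 [142. 193.] [ 0.532 -0.425]
plate18 0.9 [144. 165.] [ 0.44  -0.459]
plate18 0.87 [200. 165.] [ 0.389 -0.3  ]
plate18 0.73 [199. 189.] [ 0.473 -0.271]
plate18 0.71 [202. 325.] [ 0.849 -0.118]
plate18 0.68 [220. 108.] [ 0.162 -0.323
[... 1092 characters left out ...]
356. 178.] [ 0.163 -0.317]
plate14 0.62 [299. 186.] [ 0.375 -0.315]
plate18 0.96 [165. 241.] [ 0.847 -0.11 ]
plate18 0.89 [272. 196.] [ 0.48  -0.272]
plate18 0.76 [248. 179.] [ 0.542 -0.405]
plate18 0.73 [271. 168.] [ 0.445 -0.461]
plate18 0.65 [356. 178.] [ 0.163 -0.317]
plate18 0.62 [299. 186.] [ 0.375 -0.315]
radio_a 0.94 [247. 286.] [0.634 0.144]
radio_a 0.8 [227. 241.] [ 0.662 -0.066]
knob_a 0.77 [219. 207.] [ 0.672 -0.09 ]
knob_a 0.76 [237. 254.] [0.651 0.134]
mat 0.9 [275. 183.] [ 0.453 -0.355]
handheld 0.97 [208. 206.] [ 0.699 -0.269]
handheld 0.18 [240. 257.] [0.633 0.016]
carton 0.77 [223. 354.] [0.722 0.353]
carton 0.74 [301. 190.] [ 0.376 -0.286]
wrist cam pos [0.077 0.624 0.385]
```

View pics/scene0.png

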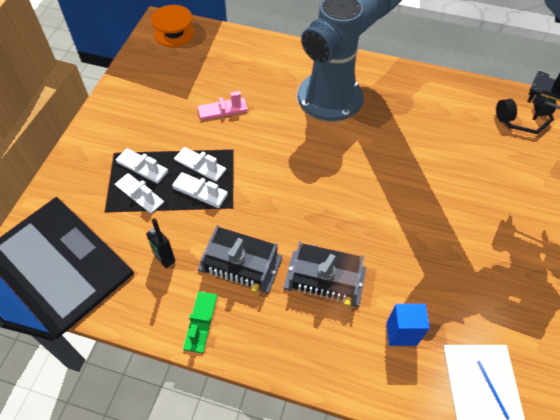

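View pics/side0.png

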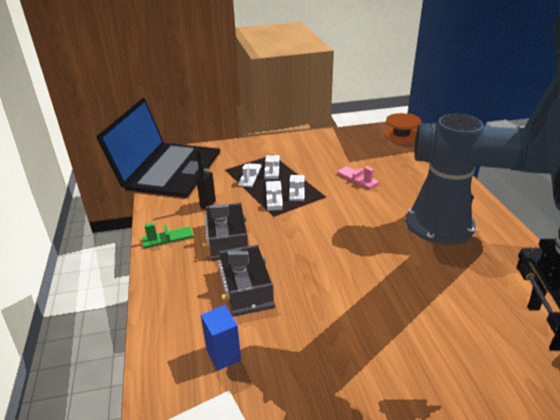

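The scene shows two radios (about px 240,258 and 326,272), four silver plates on the mat (142–200, 165–192), a pink decoy at (222,108) and a green one at (200,325). The handheld is at (162,248) and the carton at (408,325). Next I move over the mat to measure the plates with the wrist camera.

arm_command(translation=[[0.9,0,-0.56],[0.9,0,-0.56],[0.9,0,-0.56]], rotation=[[0,0,0],[0,0,0],[0,0,0]], grip=[-1,-1,-1])

```text
time_s: 1.8
position: [0.204, 0.5461, 0.2445]
tcp_rot: [[0.973, 0.001, 0.23], [-0.23, -0.002, 0.973], [0.001, -1.0, -0.002]]
force: [0.3, 0.0, 0.3]
opening: 0.998
```

arm_command(translation=[[0.9,0,-0.56],[0.9,0,-0.56],[0.9,0,-0.56]], rotation=[[0,0,0],[0,0,0],[0,0,0]], grip=[-1,-1,-1])

```text
time_s: 2.1
position: [0.2639, 0.4869, 0.2447]
tcp_rot: [[0.973, 0.001, 0.231], [-0.231, -0.001, 0.973], [0.001, -1.0, -0.001]]
force: [-0.7, 0.4, -0.3]
opening: 1.001
```

arm_command(translation=[[0.9,-0.2,-0.56],[0.9,-0.2,-0.56],[0.9,-0.2,-0.56]], rotation=[[0,0,0],[0,0,0],[0,0,0]], grip=[-1,-1,-1])

```text
time_s: 2.4
position: [0.3244, 0.4281, 0.2617]
tcp_rot: [[0.973, 0.003, 0.231], [-0.231, 0.001, 0.973], [0.002, -1.0, 0.002]]
force: [-0.5, 1.0, 0.4]
opening: 0.999
```

arm_command(translation=[[0.9,-0.2,-0.56],[0.9,-0.2,-0.56],[0.9,-0.2,-0.56]], rotation=[[0,0,0],[0,0,0],[0,0,0]], grip=[-1,-1,-1])

```text
time_s: 2.7
position: [0.3844, 0.3684, 0.2776]
tcp_rot: [[0.973, 0.003, 0.23], [-0.23, 0.001, 0.973], [0.003, -1.0, 0.002]]
force: [0.6, -0.1, 0.4]
opening: 1.001
```

arm_command(translation=[[0.8,-0.2,-0.9],[0.8,-0.2,-0.9],[0.8,-0.2,-0.9]], rotation=[[0,0,0],[0,0,0],[0,0,0]], grip=[-1,-1,-1])

```text
time_s: 3.0
position: [0.43, 0.2825, 0.2934]
tcp_rot: [[0.973, 0.003, 0.231], [-0.231, -0.0, 0.973], [0.003, -1.0, 0.001]]
force: [-0.8, 0.1, -0.4]
opening: 0.997
```

arm_command(translation=[[0.5,-0.2,-1],[0.5,-0.2,-1],[0.5,-0.2,-1]], rotation=[[0,0,0],[0,0,0],[0,0,0]], grip=[-1,-1,-1])

```text
time_s: 3.3
position: [0.4493, 0.196, 0.3092]
tcp_rot: [[0.973, 0.002, 0.23], [-0.23, -0.0, 0.973], [0.002, -1.0, 0.0]]
force: [0.1, 0.3, 0.1]
opening: 1.0
```

arm_command(translation=[[0.3,0,-1],[0.3,0,-1],[0.3,0,-1]], rotation=[[0,0,0],[0,0,0],[0,0,0]], grip=[-1,-1,-1])

```text
time_s: 3.6
position: [0.4535, 0.1134, 0.3082]
tcp_rot: [[0.973, -0.001, 0.229], [-0.229, 0.0, 0.973], [-0.001, -1.0, 0.0]]
force: [0.2, 0.8, 0.1]
opening: 1.0
```

arm_command(translation=[[0.1,0,-1],[0.1,0,-1],[0.1,0,-1]], rotation=[[0,0,0],[0,0,0],[0,0,0]], grip=[-1,-1,-1])

```text
time_s: 3.9
position: [0.4431, 0.0343, 0.3083]
tcp_rot: [[0.973, -0.001, 0.229], [-0.229, 0.001, 0.973], [-0.001, -1.0, 0.001]]
force: [-0.3, 0.8, 0.6]
opening: 1.004
```

arm_command(translation=[[0.1,0,-1],[0.1,0,-1],[0.1,0,-1]], rotation=[[0,0,0],[0,0,0],[0,0,0]], grip=[-1,-1,-1])

```text
time_s: 4.2
position: [0.4337, -0.0457, 0.3085]
tcp_rot: [[0.973, 0.001, 0.229], [-0.229, 0.0, 0.973], [0.001, -1.0, 0.001]]
force: [-0.2, 0.4, 0.5]
opening: 0.998
```

arm_command(translation=[[0.0,0,-1],[0.0,0,-1],[0.0,0,-1]], rotation=[[0,0,0],[0,0,0],[0,0,0]], grip=[-1,-1,-1])

```text
time_s: 4.5
position: [0.4157, -0.1237, 0.3085]
tcp_rot: [[0.973, 0.001, 0.229], [-0.229, 0.0, 0.973], [0.001, -1.0, 0.0]]
force: [-0.6, -0.4, 0.2]
opening: 0.997
```

arm_command(translation=[[-0.2,0,-1],[-0.2,0,-1],[-0.2,0,-1]], rotation=[[0,0,0],[0,0,0],[0,0,0]], grip=[-1,-1,-1])

```text
time_s: 4.8
position: [0.3817, -0.1981, 0.3085]
tcp_rot: [[0.973, 0.001, 0.229], [-0.229, 0.0, 0.973], [0.001, -1.0, 0.0]]
force: [-0.0, -0.3, -0.4]
opening: 1.001
```

arm_command(translation=[[0.57,-0.4,-0.77],[0.57,-0.4,-0.77],[0.57,-0.4,-0.77]], rotation=[[0,0,0],[0,0,0],[0,0,0]], grip=[-1,-1,-1])

```text
time_s: 5.1
position: [0.4156, -0.2698, 0.3422]
tcp_rot: [[0.974, 0.006, 0.227], [-0.227, -0.004, 0.974], [0.006, -1.0, -0.002]]
force: [0.2, -0.0, 0.4]
opening: 1.0
```

arm_command(translation=[[0.57,-0.4,-0.77],[0.57,-0.4,-0.77],[0.57,-0.4,-0.77],[0.57,-0.4,-0.77]], rotation=[[0,0,0],[0,0,0],[0,0,0],[0,0,0]], grip=[-1,-1,-1,-1])

```text
time_s: 5.5
position: [0.4429, -0.3358, 0.3717]
tcp_rot: [[0.974, -0.001, 0.225], [-0.225, 0.003, 0.974], [-0.001, -1.0, 0.003]]
force: [0.3, 0.3, -0.1]
opening: 1.002
```

Run:
```python
from h import *
c=cap('wrist','w1.png'); s=bot.read_state(); print(s['position'],s['joint_positions'])
print(-c['R'].T@c['t'], c['R'][2],c['K'][0,0])
for th,z in [('plate6',0.002),('mat',0)]:
        for d in models.spot_point('wrist',th):
            p=np.array(d['point'])*[560,420]; print(th,round(d['conf'],2),p.round(),ray(c,p,z).round(3)[:2])
```

```text
[ 0.44232132 -0.33534315  0.37152709] [-4.87423658e+01  1.76666307e+01  8.21921467e+01  7.69304748e-02
  8.03519963e+01 -1.25754154e+02]
[ 0.37813919 -0.32072531  0.51233026] [ 0.23730728 -0.0523761  -0.97002165] 319.8585013690686
plate6 0.9 [295. 138.] [ 0.39 -0.3 ]
plate6 0.58 [324. 190.] [ 0.48  -0.271]
mat 0.75 [265. 187.] [ 0.454 -0.364]
```

View pics/w1.png

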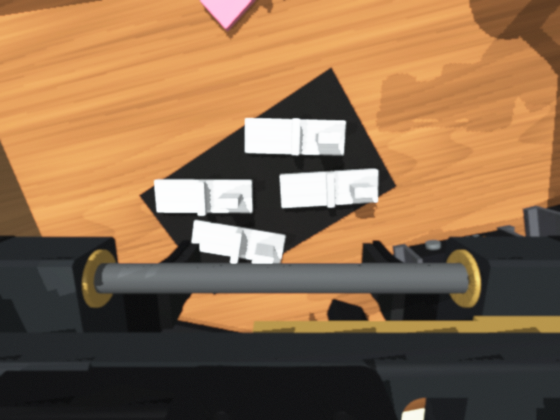

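The wrist view shows the four silver plates with their noses pointing image-left (world −y) and tabs to the right, at about px (295,137), (330,188), (204,196) and (238,240). To tell the thicknesses apart I'll look obliquely at the noses.

arm_command(translation=[[0,0,0],[0,0,0],[0,0,0],[0,0,0]], rotation=[[0,0.5,0],[0,0.5,0],[0,0.5,0],[0,0.5,0]], grip=[-1,-1,-1,-1])

```text
time_s: 6.05
position: [0.4416, -0.3366, 0.3722]
tcp_rot: [[0.728, -0.001, 0.686], [-0.686, 0.002, 0.728], [-0.002, -1.0, 0.001]]
force: [-0.6, -0.8, -0.0]
opening: 0.999
```

arm_command(translation=[[0,0,0],[0,0,0],[0,0,0],[0,0,0]], rotation=[[0,0.5,0],[0,0.5,0],[0,0.5,0],[0,0.5,0]], grip=[-1,-1,-1,-1])

```text
time_s: 6.45
position: [0.4416, -0.3367, 0.3722]
tcp_rot: [[0.287, -0.001, 0.958], [-0.958, 0.002, 0.287], [-0.002, -1.0, -0.0]]
force: [-0.3, 0.2, -1.1]
opening: 0.999
```

arm_command(translation=[[0,0,0],[0,0,0],[0,0,0],[0,0,0]], rotation=[[0,0.5,0],[0,0.5,0],[0,0.5,0],[0,0.5,0]], grip=[-1,-1,-1,-1])

```text
time_s: 6.85
position: [0.4416, -0.3367, 0.3722]
tcp_rot: [[-0.23, -0.001, 0.973], [-0.973, 0.002, -0.23], [-0.001, -1.0, -0.001]]
force: [-0.4, -0.6, 0.1]
opening: 0.998
```

Run:
```python
from h import *
c=cap('wrist','w2.png'); s=bot.read_state(); print(s['position'],s['joint_positions'][5])
```

```text
[ 0.44164965 -0.33671808  0.37222767] -35.5088904696791
```

arm_command(translation=[[0.9,0,0.1],[0.9,0,0.1],[0.9,0,0.1]], rotation=[[0,0,0],[0,0,0],[0,0,0]], grip=[-1,-1,-1])

```text
time_s: 7.2
position: [0.4328, -0.4121, 0.3719]
tcp_rot: [[-0.228, -0.0, 0.974], [-0.974, -0.0, -0.228], [0.0, -1.0, -0.0]]
force: [-0.4, 0.6, -0.5]
opening: 0.998
```

arm_command(translation=[[0.9,0.7,0.1],[0.9,0.7,0.1],[0.9,0.7,0.1]], rotation=[[0,0,0],[0,0,0],[0,0,0]], grip=[-1,-1,-1])

```text
time_s: 7.5
position: [0.423, -0.4825, 0.3116]
tcp_rot: [[-0.228, -0.005, 0.974], [-0.974, 0.006, -0.228], [-0.005, -1.0, -0.006]]
force: [-0.1, 1.1, -0.1]
opening: 0.999
```

arm_command(translation=[[0.9,0.9,0.1],[0.9,0.9,0.1],[0.9,0.9,0.1]], rotation=[[0,0,0],[0,0,0],[0,0,0]], grip=[-1,-1,-1])

```text
time_s: 7.8
position: [0.4144, -0.5536, 0.238]
tcp_rot: [[-0.228, -0.005, 0.974], [-0.974, 0.009, -0.228], [-0.008, -1.0, -0.007]]
force: [-1.3, 0.9, -0.9]
opening: 0.998
```

arm_command(translation=[[0.9,0.9,0.1],[0.9,0.9,0.1],[0.9,0.9,0.1]], rotation=[[0,0,0],[0,0,0],[0,0,0]], grip=[-1,-1,-1])

```text
time_s: 8.1
position: [0.406, -0.6251, 0.1656]
tcp_rot: [[-0.228, -0.005, 0.974], [-0.974, 0.009, -0.228], [-0.008, -1.0, -0.007]]
force: [-0.1, 1.5, -0.9]
opening: 0.998
```

arm_command(translation=[[0,0,0],[0,0,0],[0,0,0],[0,0,0],[0,0.6,0]], rotation=[[0,0,0.67],[0,0,0.67],[0,0,0.67],[0,0,0.67],[0,0,0.67]], grip=[-1,-1,-1,-1,-1])

```text
time_s: 8.6
position: [0.4103, -0.63, 0.1352]
tcp_rot: [[-0.166, 0.152, 0.974], [-0.752, 0.62, -0.225], [-0.638, -0.77, 0.011]]
force: [0.5, -1.8, -0.2]
opening: 1.002
```

Run:
```python
from h import *
c=cap('wrist','w3.png'); s=bot.read_state(); print(s['position'],s['joint_positions'][5], s['time_s'])
print(-c['R'].T@c['t'], c['R'][2])
a=cv2.imread('pics/w2.png')[0:300]; b=c['img'][0:300]
cv2.imwrite('pics/w23.png',np.hstack([a,b])[:, :]) 
cv2.imwrite('pics/w3b.png',cv2.resize(b,None,fx=1.42,fy=1.42,interpolation=cv2.INTER_CUBIC))
```

```text
[ 0.40669181 -0.62505477  0.11110971] -58.17100171747639 8.65
[ 0.39991126 -0.66637453  0.28583998] [ 0.10656312  0.4165981  -0.90282353]
```

View pics/w3b.png

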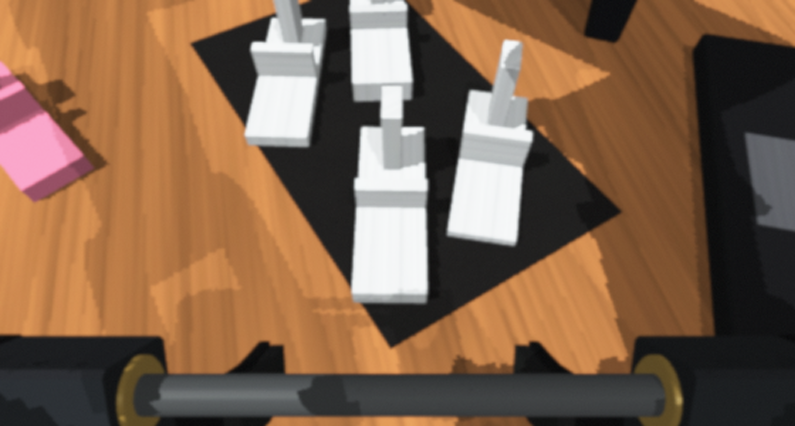

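Run:
```python
import cv2,numpy as np
a=cv2.imread('pics/w3.png')[0:215,165:385]
g=cv2.convertScaleAbs(a,alpha=1.6,beta=-150)
cv2.imwrite('pics/w3z.png',cv2.resize(g,None,fx=2.75,fy=2.75,interpolation=cv2.INTER_CUBIC))
```

```text
(no output)
```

View pics/w3z.png

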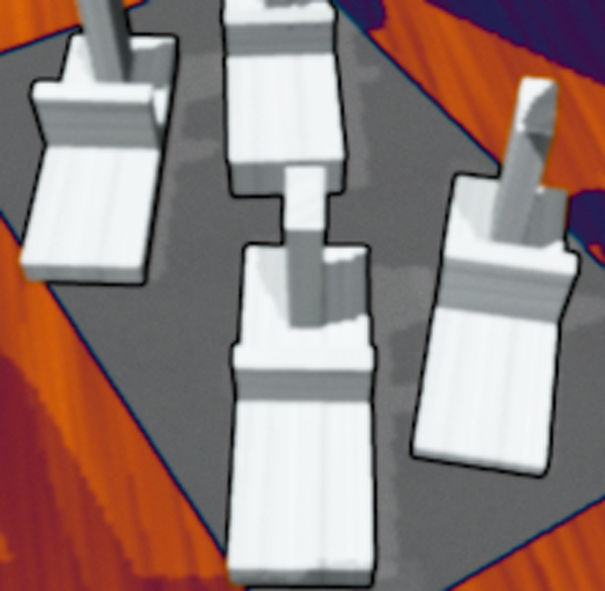

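```bash
cat > th.py <<'E'
from h import *
import pickle
E
python3 - <<'E'
from h import *
# recompute camera of w3 with the pose read then
c=cap('wrist'); 
o=lambda u,v: np.array([165+u/2.75, v/2.75])-0.0
P={'L':[(83,279),(84,267),(102,148.5),(95,98)],'UM':[(287,193),(287,164),(282,56.5),(278,22)],
'R':[(480,464),(480,457),(500,310),(510,259)],'C':[(301,585),(301,572),(302,400),(303,370)]}
for n,(nb,nt,sb,st) in P.items():
    for t in (.006,.010,.014,.018):
        a=ray(c,o(*nb),.002);b=ray(c,o(*nt),.002+t);d=ray(c,o(*sb),.002+t);e=ray(c,o(*st),.036)
        u=(b-d)[:2];L=np.linalg.norm(u);u/=L
        print(n,t,'noseres %.1f shoulres %.1f len %.1f'%((a-b)[:2]@u*1e3,(e-d)[:2]@u*1e3,L*1e3),'yaw %.1f'%np.degrees(np.arctan2(u[1],u[0])),'org',(d[:2]-.005*u).round(4))
print(bot.read_state()['position'])
E
```

```text
L 0.006 noseres 0.2 shoulres 7.5 len 70.6 yaw -102.6 org [ 0.3842 -0.3063]
L 0.01 noseres -4.1 shoulres 2.0 len 69.5 yaw -102.6 org [ 0.3845 -0.3119]
L 0.014 noseres -8.4 shoulres -3.4 len 68.4 yaw -102.6 org [ 0.3847 -0.3175]
L 0.018 noseres -12.7 shoulres -8.8 len 67.3 yaw -102.6 org [ 0.3849 -0.3231]
UM 0.006 noseres 10.5 shoulres 21.1 len 74.4 yaw -100.5 org [ 0.4733 -0.2618]
UM 0.01 noseres 5.3 shoulres 14.7 len 73.2 yaw -100.5 org [ 0.4721 -0.2681]
UM 0.014 noseres 0.0 shoulres 8.2 len 72.0 yaw -100.5 org [ 0.471  -0.2744]
UM 0.018 noseres -5.2 shoulres 1.8 len 70.9 yaw -100.5 org [ 0.4698 -0.2807]
R 0.006 noseres -1.4 shoulres 3.7 len 69.6 yaw -114.3 org [ 0.5226 -0.4358]
R 0.01 noseres -4.4 shoulres -0.4 len 68.5 yaw -114.3 org [ 0.5207 -0.4394]
R 0.014 noseres -7.3 shoulres -4.4 len 67.4 yaw -114.3 org [ 0.5187 -0.443 ]
R 0.018 noseres -10.3 shoulres -8.5 len 66.3 yaw -114.3 org [ 0.5168 -0.4465]
C 0.006 noseres 1.7 shoulres 10.3 len 70.4 yaw -103.0 org [ 0.4383 -0.4601]
C 0.01 noseres -0.4 shoulres 7.1 len 69.3 yaw -103.0 org [ 0.4377 -0.4633]
C 0.014 noseres -2.6 shoulres 3.8 len 68.1 yaw -103.0 org [ 0.4371 -0.4665]
C 0.018 noseres -4.7 shoulres 0.6 len 67.0 yaw -103.0 org [ 0.4365 -0.4697]
[ 0.40507535 -0.62041026  0.10652867]
```

```bash
cat > fit.py <<'E'
from h import *
from scipy.optimize import minimize
def boxes(t): 
    return [(-.075,.075,-.025,.025,0,t),(-.005,.005,-.025,.025,t,.034),(-.060,-.030,-.007,.007,t,.065)]
def mask(c,x,y,yaw,t,z0,S=2):
    m=np.zeros((420*S,560*S),np.uint8); cs,sn=np.cos(yaw),np.sin(yaw)
    for b in boxes(t):
        pts=[]
        for X in b[:2]:
            for Y in b[2:4]:
                for Z in b[4:]:
                    pts.append(proj(c,[x+cs*X-sn*Y,y+sn*X+cs*Y,z0+Z])*S)
        cv2.fillConvexPoly(m,cv2.convexHull(np.array(pts,np.float32)).astype(np.int32),255)
    return m
def white(img,S=2):
    hsv=cv2.cvtColor(img,cv2.COLOR_BGR2HSV); w=((hsv[...,1]<50)&(hsv[...,2]>85)).astype(np.uint8)*255
    return cv2.resize(w,None,fx=S,fy=S,interpolation=cv2.INTER_LINEAR)
def fit(c,w,x,y,yaw,t,z0=.002,rows=420):
    w=cv2.GaussianBlur(w,(0,0),2).astype(float)
    def cost(p):
        m=cv2.GaussianBlur(mask(c,p[0],p[1],p[2],t,z0),(0,0),2).astype(float)
        m0=m>5; k=cv2.dilate(m0.astype(np.uint8),np.ones((25,25)))>0
        k[rows*2:]=0
        return np.abs(m-w)[k].sum()/255/max(m0[:rows*2].sum(),1)
    best=None
    for s in (.012,.004):
        p0=np.array([x,y,yaw]) if best is None else best.x
        sim=np.array([p0,p0+[s,0,0],p0+[0,s,0],p0+[0,0,s*8]])
        best=minimize(cost,p0,method='Nelder-Mead',options=dict(initial_simplex=sim,maxfev=70,xatol=2e-4,fatol=1e-4))
    return best.x,best.fun
E
cat > run1.py <<'E'
from fit import *
import sys
eyes.capture('wrist');eyes.capture('wrist');eyes.capture('wrist');
c=cap('wrist','w4.png');print(bot.read_state()['position'])
w=white(c['img']); cv2.imwrite('pics/mask.png',w)
S={'L':(.385,-.307,-102.6),'UM':(.472,-.272,-100.5),'R':(.524,-.436,-114),'C':(.437,-.463,-103)}
for n,(x,y,a) in S.items():
    for t in (.006,.010,.014,.018):
        p,f=fit(c,w,x,y,np.radians(a),t,rows=215); print(n,t,p[:2].round(4),np.degrees(p[2]).round(1),round(f,4))
E
python3 run1.py
```

```text
[ 0.40979035 -0.62634226  0.13109814]
L 0.006 [ 0.3874 -0.3004] -105.4 0.0525
L 0.01 [ 0.3878 -0.3   ] -104.6 0.0233
L 0.014 [ 0.3879 -0.301 ] -104.6 0.0298
L 0.018 [ 0.3878 -0.3011] -103.9 0.0597
UM 0.006 [ 0.4766 -0.2675] -99.1 0.0951
UM 0.01 [ 0.4762 -0.2672] -99.3 0.0868
UM 0.014 [ 0.4765 -0.2673] -99.3 0.0765
UM 0.018 [ 0.4767 -0.2686] -100.3 0.0752
R 0.006 [ 0.533  -0.4302] -113.1 0.0332
R 0.01 [ 0.5331 -0.4305] -112.7 0.0333
R 0.014 [ 0.5327 -0.4301] -113.2 0.0418
R 0.018 [ 0.5325 -0.4301] -113.3 0.0579
C 0.006 [ 0.4454 -0.4608] -103.1 0.1321
C 0.01 [ 0.4455 -0.4595] -103.5 0.1062
C 0.014 [ 0.4449 -0.4613] -103.1 0.086
C 0.018 [ 0.4442 -0.4647] -103.7 0.0723
```

Run:
```python
from fit import *
s=bot.read_state();print(s['time_s'],s['position'],np.round(s['qvel'],2))
c=cap('wrist','w5.png')
for n,(x,y,a) in {'UM':(.4766,-.268,-100),'C':(.445,-.461,-103.3)}.items():
    a=np.radians(a);d=np.array([np.cos(a),np.sin(a)])
    for t in (.014,.018):
        q=lambda X,z:proj(c,[*(np.array([x,y])+d*X),z+.002]).round(1)
        A,B,C,D=q(.075,0),q(.075,t),q(.005,t),q(.005,.034)
        print(n,t,'noseface',round(A[1]-B[1],1),'top',round(B[1]-C[1],1),'shoulder',round(C[1]-D[1],1),A,D)
b=c['img'][0:215,165:385]
g=cv2.convertScaleAbs(b,alpha=1.6,beta=-150)
cv2.imwrite('pics/w5z.png',cv2.resize(g,None,fx=2.75,fy=2.75,interpolation=cv2.INTER_CUBIC))
gray=cv2.cvtColor(c['img'],cv2.COLOR_BGR2GRAY)
print(gray[120:215:1,260:262].mean(1).astype(int).tolist()); 
print(gray[0:80,256:258].mean(1).astype(int).tolist())
```

```text
8.9 [ 0.40979035 -0.62634226  0.13109814] [-0.02 -4.09 -1.79 -0.08 -0.28  0.02]
UM 0.014 noseface 9.8 top 37.9 shoulder 15.7 [271.2  72.1] [268.4   8.7]
UM 0.018 noseface 12.7 top 38.0 shoulder 12.7 [271.2  72.1] [268.4   8.7]
C 0.014 noseface 6.4 top 61.3 shoulder 12.8 [277.1 215.4] [277.7 134.9]
C 0.018 noseface 8.4 top 61.8 shoulder 10.3 [277.1 215.4] [277.7 134.9]
[245, 245, 246, 245, 246, 246, 246, 247, 247, 247, 247, 247, 247, 243, 229, 196, 178, 179, 180, 180, 179, 179, 179, 181, 181, 183, 203, 232, 243, 246, 246, 246, 246, 246, 246, 246, 246, 246, 246, 246, 246, 246, 246, 246, 246, 246, 246, 247, 246, 246, 246, 246, 246, 246, 246, 246, 246, 246, 246, 246, 246, 246, 245, 245, 245, 246, 245, 245, 245, 245, 245, 245, 245, 245, 245, 245, 245, 245, 245, 245, 244, 244, 244, 244, 244, 244, 243, 239, 225, 194, 173, 161, 154, 149, 131]
[246, 246, 245, 243, 242, 242, 241, 233, 204, 178, 174, 174, 174, 174, 172, 171, 174, 175, 176, 184, 214, 238, 244, 245, 245, 245, 245, 245, 245, 245, 245, 245, 245, 245, 245, 245, 245, 245, 245, 245, 246, 245, 245, 246, 246, 245, 245, 245, 245, 245, 246, 245, 245, 246, 246, 246, 245, 242, 231, 198, 175, 170, 170, 170, 171, 171, 171, 171, 170, 169, 155, 116, 65, 37, 31, 31, 32, 32, 32, 32]
```

arm_command(translation=[[0,0,0],[0,0,0],[0,0,0],[0,0,0],[0,0,0]], rotation=[[0,0,-0.67],[0,0,-0.67],[0,0,-0.67],[0,0,-0.67],[0,0,-0.67]], grip=[-1,-1,-1,-1,-1])

```text
time_s: 9.45
position: [0.4105, -0.6267, 0.136]
tcp_rot: [[-0.224, 0.006, 0.975], [-0.974, -0.018, -0.224], [0.016, -1.0, 0.01]]
force: [0.7, 0.7, -0.7]
opening: 0.995
```

arm_command(translation=[[0,-1,0],[0,-1,0],[0,-1,0],[0,-1,0]], rotation=[[0,0.17,0],[0,0.17,0],[0,0.17,0],[0,0.17,0]], grip=[0,0,0,0])

```text
time_s: 9.85
position: [0.4093, -0.6268, 0.2139]
tcp_rot: [[-0.394, 0.006, 0.919], [-0.919, -0.012, -0.394], [0.009, -1.0, 0.01]]
force: [0.3, -0.6, -0.2]
opening: 0.724
```

```bash
cat > go.py <<'E'
# go.py x y z yaw : deltas in tool axes (shares of .08) and yaw turn
import sys
from h import *
s=bot.read_state(); R=np.array(s['tcp_rot']); p=np.array(s['position'])
print('t',s['time_s'],'pos',p.round(4),'yaw %.1f'%np.degrees(np.arctan2(R[1,0],R[0,0])),'tilt',R[2].round(3),'op %.3f'%s['opening'],'F',np.round(s['force'],1),'j6 %.0f'%s['joint_positions'][5],'v',np.abs(s['qvel']).max().round(1))
if len(sys.argv)>4:
    x,y,z,a=map(float,sys.argv[1:5]); d=R.T@(np.array([x,y,z])-p)
    print('shares',(d/.08).round(3),'turn y share %.3f'%((np.degrees(np.arctan2(R[1,0],R[0,0]))-a)/60))
    a=np.radians(a); d=np.array([x,y,z])-p; Q=np.array([[np.cos(a),np.sin(a)],[np.sin(a),-np.cos(a)]])
    # tool axes after turn: x=(c,s), z=(-s,c)
    print('after turn: x,z', ((d[0]*np.cos(a)+d[1]*np.sin(a))/.08).round(3), ((-d[0]*np.sin(a)+d[1]*np.cos(a))/.08).round(3),'y',(-d[2]/.08).round(3))
E
python3 go.py .5506 -.3886 .058 -113
```

```text
t 9.85 pos [ 0.4093 -0.6268  0.2139] yaw -113.2 tilt [ 0.009 -1.     0.01 ] op 0.724 F [ 0.3 -0.6 -0.2] j6 -42 v 4.0
shares [-3.45   1.923  0.43 ] turn y share -0.004
after turn: x,z -3.431 0.462 y 1.948
```

arm_command(translation=[[-0.86,0,0.115],[-0.86,0,0.115],[-0.86,0,0.115]], rotation=[[0,0,0],[0,0,0],[0,0,0]], grip=[0,0,0])

```text
time_s: 10.15
position: [0.4453, -0.5627, 0.2061]
tcp_rot: [[-0.392, 0.0, 0.92], [-0.92, 0.001, -0.392], [-0.001, -1.0, 0.0]]
force: [0.2, -0.6, -0.4]
opening: 0.519
```

arm_command(translation=[[-0.86,0,0.115],[-0.86,0,0.115],[-0.86,0,0.115]], rotation=[[0,0,0],[0,0,0],[0,0,0]], grip=[0,0,0])

```text
time_s: 10.45
position: [0.4804, -0.5047, 0.2051]
tcp_rot: [[-0.392, -0.0, 0.92], [-0.92, 0.0, -0.392], [-0.0, -1.0, -0.0]]
force: [-1.1, -0.1, -0.1]
opening: 0.499
```

arm_command(translation=[[-0.86,0,0.115],[-0.86,0,0.115],[-0.86,0,0.115]], rotation=[[0,0,0],[0,0,0],[0,0,0]], grip=[0,0,0])

```text
time_s: 10.75
position: [0.5157, -0.4461, 0.2047]
tcp_rot: [[-0.393, -0.0, 0.92], [-0.92, -0.0, -0.393], [0.0, -1.0, -0.0]]
force: [-0.0, -0.0, 0.5]
opening: 0.502
```

arm_command(translation=[[-0.86,0,0.115],[-0.86,0,0.115],[-0.86,0,0.115],[-0.86,0,0.115],[-0.86,0,0.115]], rotation=[[0,0,0],[0,0,0],[0,0,0],[0,0,0],[0,0,0]], grip=[0,0,0,0,0])

```text
time_s: 11.25
position: [0.5497, -0.39, 0.2046]
tcp_rot: [[-0.397, -0.0, 0.918], [-0.918, -0.001, -0.397], [0.001, -1.0, 0.0]]
force: [0.2, -1.0, -0.6]
opening: 0.5
```

```bash
python3 - <<'E'
from fit import *
c=cap('wrist','w6.png');w=white(c['img'])
for t in (.006,.010): print(t,fit(c,w,.533,-.430,np.radians(-113),t,rows=215))
for n in ('scene','side'):
    c=cap(n,n+'1.png'); w=white(c['img']); 
    print(n,fit(c,w,.533,-.430,np.radians(-113),.006))
E
python3 go.py .5506 -.3886 .058 -113
```

```text
0.006 (array([ 0.53404784, -0.42995132, -1.9626143 ]), np.float64(0.028376818842794558))
0.01 (array([ 0.53358446, -0.42961415, -1.97453402]), np.float64(0.020748616311622614))
scene (array([ 0.5372696 , -0.42952318, -1.95902481]), np.float64(0.1649915316362901))
side (array([ 0.53528762, -0.4290897 , -1.83790261]), np.float64(0.20569993218914454))
t 11.4 pos [ 0.5498 -0.3895  0.2045] yaw -113.4 tilt [ 0.001 -1.     0.   ] op 0.503 F [-0.9  0.4  0.5] j6 -21 v 0.3
shares [-0.016  1.832  0.005] turn y share -0.007
after turn: x,z -0.015 0.005 y 1.832
```

View pics/w6.png

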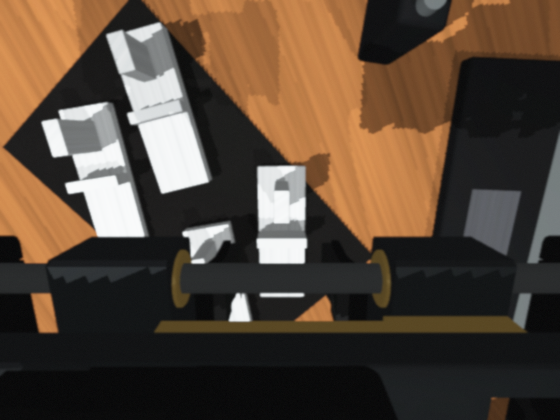

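The picture shows plate6 at px (282,230), with its tab centred between the fingers, so I descend and grip.

arm_command(translation=[[0,0.45,0],[0,0.9,0],[0,0.9,0]], rotation=[[0,0,0],[0,0,0],[0,0,0]], grip=[0,0,0])

```text
time_s: 11.7
position: [0.547, -0.3861, 0.1274]
tcp_rot: [[-0.397, -0.008, 0.918], [-0.918, 0.008, -0.397], [-0.004, -1.0, -0.011]]
force: [-1.0, 0.2, -0.3]
opening: 0.495
```

arm_command(translation=[[0,0.4,0],[0,0.8,0],[0,0.93,0],[0,0.93,0]], rotation=[[0,0,0],[0,0,0],[0,0,0],[0,0,0]], grip=[0,0,0,0])

```text
time_s: 12.1
position: [0.5499, -0.388, 0.0576]
tcp_rot: [[-0.396, -0.002, 0.918], [-0.918, 0.002, -0.396], [-0.001, -1.0, -0.002]]
force: [-0.0, 0.2, -0.4]
opening: 0.498
```

arm_command(translation=[[0,0,0],[0,0,0],[0,0,0],[0,0,0],[0,0,0]], rotation=[[0,0,0],[0,0,0],[0,0,0],[0,0,0],[0,0,0]], grip=[1,1,1,1,1])

```text
time_s: 12.6
position: [0.5509, -0.3883, 0.059]
tcp_rot: [[-0.396, 0.001, 0.918], [-0.918, -0.001, -0.396], [0.0, -1.0, 0.001]]
force: [-0.4, 0.1, 0.9]
opening: 0.158
```

arm_command(translation=[[0,0,0],[0,0,0],[0,0,0],[0,0,0],[0,0,0]], rotation=[[0,0,0],[0,0,0],[0,0,0],[0,0,0],[0,0,0]], grip=[1,1,1,1,1])

```text
time_s: 13.1
position: [0.5509, -0.3883, 0.0589]
tcp_rot: [[-0.396, 0.001, 0.918], [-0.918, -0.001, -0.396], [0.0, -1.0, 0.001]]
force: [-0.3, -0.0, 5.2]
opening: 0.157
```

```bash
python3 go.py
```

```text
t 13.1 pos [ 0.5509 -0.3883  0.0589] yaw -113.3 tilt [ 0.    -1.     0.001] op 0.157 F [-0.3 -0.   5.2] j6 -21 v 0.1
```

arm_command(translation=[[0,-0.3,0],[0,-0.6,0],[0,-0.9,0],[0,-0.9,0]], rotation=[[0,0,0],[0,0,0],[0,0,0],[0,0,0]], grip=[1,1,1,1])

```text
time_s: 13.5
position: [0.5518, -0.3893, 0.1327]
tcp_rot: [[-0.396, 0.004, 0.918], [-0.918, -0.004, -0.396], [0.002, -1.0, 0.005]]
force: [0.8, -0.1, -1.9]
opening: 0.158
```

arm_command(translation=[[-0.4,-0.3,-0.4],[-0.76,-0.5,-0.74],[-0.76,-0.5,-0.74]], rotation=[[0,0,0],[0,0,0],[0,0,0]], grip=[1,1,1])

```text
time_s: 13.8
position: [0.5169, -0.3026, 0.1693]
tcp_rot: [[-0.393, -0.006, 0.919], [-0.919, 0.007, -0.393], [-0.004, -1.0, -0.008]]
force: [0.4, 0.7, -2.3]
opening: 0.16
```

arm_command(translation=[[-0.4,0,-0.4],[-0.76,0,-0.74],[-0.76,0,-0.74]], rotation=[[0,0,0],[0,0,0],[0,0,0]], grip=[1,1,1])

```text
time_s: 14.1
position: [0.4851, -0.2231, 0.1677]
tcp_rot: [[-0.393, -0.009, 0.919], [-0.919, 0.008, -0.393], [-0.004, -1.0, -0.012]]
force: [-0.7, -0.6, -1.3]
opening: 0.161
```

arm_command(translation=[[-0.4,0,-0.4],[-0.76,0,-0.74],[-0.76,0,-0.74]], rotation=[[0,0,0],[0,0,0],[0,0,0]], grip=[1,1,1])

```text
time_s: 14.4
position: [0.4548, -0.145, 0.1682]
tcp_rot: [[-0.393, -0.009, 0.92], [-0.92, 0.006, -0.393], [-0.002, -1.0, -0.011]]
force: [-1.0, -0.4, -2.4]
opening: 0.157
```

arm_command(translation=[[0,0,0],[0,0,0],[0,0,0],[0,0,0],[0,0,0]], rotation=[[0,-0.63,0],[0,-0.63,0],[0,-0.63,0],[0,-0.63,0],[0,-0.63,0]], grip=[1,1,1,1,1])

```text
time_s: 14.9
position: [0.4598, -0.1511, 0.1691]
tcp_rot: [[0.254, -0.001, 0.967], [-0.967, 0.0, 0.254], [-0.0, -1.0, -0.001]]
force: [1.6, 0.5, -2.1]
opening: 0.154
```

arm_command(translation=[[0,0,0],[0,0,0],[0,0,0],[0,0,0],[0,0,0]], rotation=[[0,-0.63,0],[0,-0.63,0],[0,-0.63,0],[0,-0.63,0],[0,-0.63,0]], grip=[1,1,1,1,1])

```text
time_s: 15.4
position: [0.4598, -0.1511, 0.1691]
tcp_rot: [[0.794, -0.001, 0.609], [-0.609, 0.0, 0.794], [-0.001, -1.0, -0.0]]
force: [-0.1, -1.6, -2.2]
opening: 0.156
```

arm_command(translation=[[0,0,0],[0,0,0],[0,0,0],[0,0,0],[0,0,0]], rotation=[[0,-0.63,0],[0,-0.63,0],[0,-0.63,0],[0,-0.63,0],[0,-0.63,0]], grip=[1,1,1,1,1])

```text
time_s: 15.9
position: [0.4598, -0.1512, 0.1691]
tcp_rot: [[1.0, -0.001, -0.005], [0.005, 0.0, 1.0], [-0.001, -1.0, 0.0]]
force: [-0.3, 0.5, -0.4]
opening: 0.161
```

```bash
python3 - <<'E'
from h import *
c=cap('wrist','w7.png')
s=cap('scene','scene2.png')
for n,c2 in (('wrist',c),('scene',s)):
  for th,z in (('radio_a',0),('knob_a',.1)):
    for d in models.spot_point(n,th):
        p=np.array(d['point'])*[560,420]; print(n,th,round(d['conf'],2),p.round(),ray(c2,p,z).round(3)[:2])
b=cv2.resize(s['img'][215:315,180:380],None,fx=3,fy=3,interpolation=cv2.INTER_CUBIC)
cv2.imwrite('pics/v7.png',np.vstack([c['img'],cv2.resize(b,(560,280))])[:600])
cv2.imwrite('pics/v7.png',np.hstack([cv2.resize(c['img'],(400,300)),cv2.resize(b,(400,200+100))]))
E
python3 go.py .46 -.077 .1 0
```

```text
scene radio_a 0.87 [325. 278.] [0.635 0.14 ]
scene radio_a 0.65 [242. 264.] [ 0.659 -0.077]
scene knob_a 0.82 [236. 246.] [ 0.663 -0.088]
scene knob_a 0.82 [328. 264.] [0.644 0.142]
scene knob_a 0.73 [321. 277.] [0.684 0.134]
t 16.2 pos [ 0.4595 -0.1506  0.1697] yaw 0.0 tilt [-0.001 -1.     0.   ] op 0.157 F [-0.1 -0.1 -1.8] j6 -121 v 0.4
shares [0.007 0.871 0.919] turn y share 0.000
after turn: x,z 0.006 0.92 y 0.871
```

View pics/v7.png

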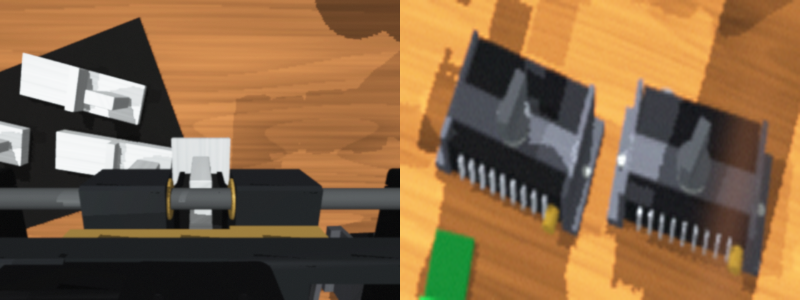

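arm_command(translation=[[0.3,-0.5,0.3],[0.6,-1,0.56],[0.6,-1,0.56]], rotation=[[0,0,0],[0,0,0],[0,0,0]], grip=[1,1,1])

```text
time_s: 16.5
position: [0.5132, -0.1052, 0.2552]
tcp_rot: [[1.0, 0.013, -0.004], [0.004, -0.004, 1.0], [0.013, -1.0, -0.004]]
force: [0.6, -1.4, -2.2]
opening: 0.16
```

arm_command(translation=[[0.5,-0.2,0.3],[1,-0.25,0.56],[1,-0.25,0.56]], rotation=[[0,0,0],[0,0,0],[0,0,0]], grip=[1,1,1])

```text
time_s: 16.8
position: [0.5921, -0.0589, 0.2705]
tcp_rot: [[1.0, 0.007, -0.004], [0.004, -0.0, 1.0], [0.007, -1.0, -0.0]]
force: [-0.7, 0.3, -1.8]
opening: 0.156
```

arm_command(translation=[[0.5,0,0.3],[1,0,0.56],[1,0,0.56]], rotation=[[0,0,0],[0,0,0],[0,0,0]], grip=[1,1,1])

```text
time_s: 17.1
position: [0.6707, -0.0137, 0.2682]
tcp_rot: [[1.0, 0.002, -0.004], [0.004, 0.001, 1.0], [0.002, -1.0, 0.001]]
force: [-0.4, -0.4, -2.8]
opening: 0.154
```

arm_command(translation=[[0.5,0,0.3],[1,0,0.56],[1,0,0.56],[1,0,0.56]], rotation=[[0,0,0],[0,0,0],[0,0,0],[0,0,0]], grip=[1,1,1,1])

```text
time_s: 17.5
position: [0.7459, 0.0291, 0.2675]
tcp_rot: [[1.0, -0.005, -0.002], [0.002, -0.0, 1.0], [-0.005, -1.0, -0.0]]
force: [-0.3, -0.6, -2.0]
opening: 0.161
```

arm_command(translation=[[0.2,0,0],[0.2,0,0],[0.2,0,0],[0.2,0,0],[0.2,0,0]], rotation=[[0,0,0],[0,0,0],[0,0,0],[0,0,0],[0,0,0]], grip=[1,1,1,1,1])

```text
time_s: 18.0
position: [0.7624, 0.029, 0.2704]
tcp_rot: [[1.0, -0.001, -0.001], [0.001, -0.0, 1.0], [-0.001, -1.0, -0.0]]
force: [0.5, 0.2, -2.0]
opening: 0.159
```

```bash
python3 - <<'E'
from h import *
import pickle
c=cap('wrist','w8.png'); pickle.dump(c,open('w8.pkl','wb'))
for th,z in (('radio_a',0),('knob_a',.1)):
    for d in models.spot_point('wrist',th):
        p=np.array(d['point'])*[560,420]; print(th,round(d['conf'],2),p.round(),ray(c,p,z).round(3)[:2])
cv2.imwrite('pics/w8z.png',cv2.resize(c['img'][:230],None,fx=1.42,fy=1.42,interpolation=cv2.INTER_CUBIC))
E
python3 go.py .46 -.077 .1 0
```

```text
radio_a 0.93 [374.  83.] [0.637 0.141]
radio_a 0.92 [191. 101.] [ 0.658 -0.08 ]
knob_a 0.89 [410.  80.] [0.649 0.146]
knob_a 0.84 [157. 103.] [ 0.669 -0.085]
t 18.15 pos [0.7629 0.0294 0.2704] yaw 0.1 tilt [-0. -1. -0.] op 0.157 F [ 0.6  0.2 -2. ] j6 -96 v 0.3
shares [-3.788  2.13  -1.324] turn y share 0.001
after turn: x,z -3.786 -1.329 y 2.13
```

View pics/w8z.png

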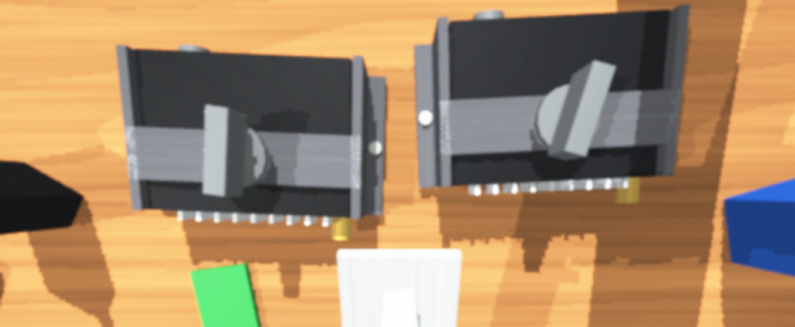

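Run:
```python
from h import *
import pickle
c=pickle.load(open('w8.pkl','rb')); z=lambda u,v:(u/1.42,v/1.42)
for n,a,b,e,f in (('P',(135,52),(355,60),(143,210),(350,216)),('Q',(447,20),(672,12),(447,185),(668,175))):
    A,B,E,F=[ray(c,z(*q),.062)[:2] for q in (a,b,e,f)]
    d=B-A; print(n,'front',A.round(4),B.round(4),'len',np.linalg.norm(d).round(4),'yaw %.2f'%np.degrees(np.arctan2(-d[0],d[1])),'rear',E.round(4),F.round(4),'ctr',((A+B+E+F)/4).round(4))
# triangulate knobs from wrist + scene + side spots
import itertools
cams={'wrist':c}
cams['scene']=cap('scene');cams['side']=cap('side')
pts={n:[np.array(d['point'])*[560,420] for d in models.spot_point(n,'knob_a') if d['conf']>.4] for n in ('scene','side')}
pts['wrist']=[np.array([410,80.]),np.array([157,103.])]
print(pts)
M=lambda c:c['K']@np.hstack([c['R'],c['t'].reshape(3,1)])
for pw in pts['wrist']:
    for n in('scene','side'):
        for q in pts[n]:
            X=cv2.triangulatePoints(M(c),M(cams[n]),pw.reshape(2,1),q.reshape(2,1)); X=X[:3,0]/X[3,0]
            e=np.linalg.norm(proj(c,X)-pw)+np.linalg.norm(proj(cams[n],X)-q)
            if e<6: print(pw,n,X.round(4),e.round(1))
```

```text
P front [ 0.6036 -0.1543] [ 0.6085 -0.0013] len 0.153 yaw -1.83 rear [ 0.7114 -0.1633] [ 0.7156 -0.0075] ctr [ 0.6598 -0.0816]
Q front [0.5835 0.0623] [0.5785 0.2156] len 0.1534 yaw 1.88 rear [0.6929 0.0652] [0.6855 0.2284] ctr [0.6351 0.1429]
{'scene': [array([327.208, 263.298]), array([233.128, 247.002])], 'side': [array([238.224, 257.586]), array([275.8  , 179.088]), array([219.52, 206.01])], 'wrist': [array([410.,  80.]), array([157., 103.])]}
[410.  80.] scene [0.6516 0.1403 0.1158] 0.5
[410.  80.] side [0.6493 0.1443 0.1056] 0.7
[157. 103.] side [ 0.671  -0.0765  0.1228] 0.0
```

arm_command(translation=[[-0.5,0,-0.15],[-0.95,0,-0.32],[-0.95,0,-0.32]], rotation=[[0,0,0],[0,0,0],[0,0,0]], grip=[1,1,1])

```text
time_s: 18.65
position: [0.6807, 0.0031, 0.2686]
tcp_rot: [[1.0, -0.011, -0.0], [0.0, 0.0, 1.0], [-0.011, -1.0, 0.0]]
force: [0.0, -0.2, -2.4]
opening: 0.157
```

arm_command(translation=[[-0.5,0,-0.15],[-0.95,0,-0.32],[-0.95,0,-0.32]], rotation=[[0,0,0],[0,0,0],[0,0,0]], grip=[1,1,1])

```text
time_s: 18.95
position: [0.6059, -0.0224, 0.2696]
tcp_rot: [[1.0, -0.008, -0.0], [0.0, 0.001, 1.0], [-0.008, -1.0, 0.001]]
force: [0.9, -0.2, -2.3]
opening: 0.16
```

arm_command(translation=[[-0.5,0,-0.15],[-0.95,0,-0.32],[-0.95,0,-0.32]], rotation=[[0,0,0],[0,0,0],[0,0,0]], grip=[1,1,1])

```text
time_s: 19.25
position: [0.531, -0.0479, 0.2699]
tcp_rot: [[1.0, -0.006, -0.0], [0.0, 0.001, 1.0], [-0.006, -1.0, 0.001]]
force: [0.1, -0.1, -0.8]
opening: 0.158
```

arm_command(translation=[[-0.5,0,-0.15],[-0.95,0,-0.32],[-0.95,0,-0.32],[-0.95,0,-0.32]], rotation=[[0,0.033,0],[0,0.033,0],[0,0.033,0],[0,0.033,0]], grip=[1,1,1,1])

```text
time_s: 19.65
position: [0.4609, -0.074, 0.2711]
tcp_rot: [[0.999, 0.004, 0.034], [-0.034, -0.001, 0.999], [0.004, -1.0, -0.001]]
force: [1.1, -0.2, -2.4]
opening: 0.159
```

arm_command(translation=[[0,0.5,0],[0,1,0],[0,1,0]], rotation=[[0,0,0],[0,0,0],[0,0,0]], grip=[1,1,1])

```text
time_s: 19.95
position: [0.4585, -0.0724, 0.1866]
tcp_rot: [[0.999, -0.008, 0.033], [-0.033, 0.004, 0.999], [-0.008, -1.0, 0.003]]
force: [-0.4, -0.1, -2.2]
opening: 0.158
```

arm_command(translation=[[0,0.5,0],[0,1,0],[0,1,0],[0,1,0]], rotation=[[0,0,0],[0,0,0],[0,0,0],[0,0,0]], grip=[1,1,1,1])

```text
time_s: 20.35
position: [0.4611, -0.0737, 0.111]
tcp_rot: [[0.999, 0.001, 0.032], [-0.032, -0.0, 0.999], [0.001, -1.0, -0.0]]
force: [-0.2, 0.3, -2.0]
opening: 0.161
```

```bash
sleep 0; python3 -c "
from h import *
for i in range(2): eyes.capture('scene')
"; python3 go.py .460 -.074 .058 -2
```

```text
t 20.45 pos [ 0.4618 -0.0742  0.1125] yaw -1.9 tilt [ 0.005 -1.    -0.002] op 0.160 F [ 0.6 -0.2 -2.5] j6 -111 v 1.0
shares [-0.026  0.681  0.003] turn y share 0.002
after turn: x,z -0.023 0.001 y 0.681
```

arm_command(translation=[[0,0.3,0],[0,0.55,0],[0,0.67,0],[0,0.67,0],[0,0.67,0]], rotation=[[0,0,0],[0,0,0],[0,0,0],[0,0,0],[0,0,0]], grip=[1,1,1,1,1])

```text
time_s: 20.95
position: [0.461, -0.074, 0.058]
tcp_rot: [[0.999, 0.004, 0.033], [-0.033, -0.002, 0.999], [0.004, -1.0, -0.001]]
force: [1.0, -0.3, -2.5]
opening: 0.164
```

arm_command(translation=[[0.1,0,0],[0.2,0,0],[0.3,0,0],[0.4,0,0],[0.5,0,0]], rotation=[[0,0,0],[0,0,0],[0,0,0],[0,0,0],[0,0,0]], grip=[1,1,1,1,1])

```text
time_s: 21.45
position: [0.4987, -0.0743, 0.0577]
tcp_rot: [[0.999, -0.002, 0.032], [-0.032, 0.001, 0.999], [-0.002, -1.0, 0.0]]
force: [-5.5, 0.5, 6.8]
opening: 0.157
```

arm_command(translation=[[0.1,0,0],[0.2,0,0],[0.3,0,0],[0.4,0,0],[0.5,0,0]], rotation=[[0,0,0],[0,0,0],[0,0,0],[0,0,0],[0,0,0]], grip=[1,1,1,1,1])

```text
time_s: 21.95
position: [0.5392, -0.0758, 0.0577]
tcp_rot: [[0.999, -0.001, 0.032], [-0.032, 0.0, 0.999], [-0.001, -1.0, 0.0]]
force: [-4.0, 0.0, 4.8]
opening: 0.159
```

```bash
python3 go.py .555 -.0773 .058 -2
```

```text
t 21.95 pos [ 0.5392 -0.0758  0.0577] yaw -1.9 tilt [-0.001 -1.     0.   ] op 0.159 F [-4.   0.   4.8] j6 -108 v 11.7
shares [ 0.198 -0.004 -0.012] turn y share 0.002
after turn: x,z 0.198 -0.011 y -0.004
```

arm_command(translation=[[-0.2,-0.01,0],[-0.5,-0.01,0],[-0.8,-0.01,0],[-0.8,-0.01,0]], rotation=[[0,0,0],[0,0,0],[0,0,0],[0,0,0]], grip=[1,1,1,1])

```text
time_s: 22.35
position: [0.4731, -0.0733, 0.0579]
tcp_rot: [[0.999, -0.003, 0.034], [-0.034, 0.001, 0.999], [-0.003, -1.0, 0.001]]
force: [-2.5, 1.1, 1.1]
opening: 0.162
```

arm_command(translation=[[-0.2,0,0],[-0.4,0,0],[-0.5,-0.2,0],[-0.5,-0.4,0]], rotation=[[0,0,0],[0,0,0],[0,0,0],[0,0,0]], grip=[1,1,1,1])

```text
time_s: 22.75
position: [0.4355, -0.0727, 0.0895]
tcp_rot: [[0.999, -0.001, 0.033], [-0.033, 0.001, 0.999], [-0.001, -1.0, 0.001]]
force: [0.2, 0.1, -2.1]
opening: 0.161
```

arm_command(translation=[[0,0,0.5],[0,0,0.9],[0,0,0.9]], rotation=[[0,-0.065,0],[0,-0.065,0],[0,-0.065,0]], grip=[1,1,1])

```text
time_s: 23.05
position: [0.439, 0.0019, 0.0899]
tcp_rot: [[0.999, 0.002, -0.039], [0.039, 0.0, 0.999], [0.002, -1.0, 0.0]]
force: [-0.6, -0.5, -2.3]
opening: 0.157
```

arm_command(translation=[[0,0,0.5],[0,0,0.9],[0,0,0.9]], rotation=[[0,0,0],[0,0,0],[0,0,0]], grip=[1,1,1])

```text
time_s: 23.35
position: [0.4364, 0.0737, 0.0896]
tcp_rot: [[0.999, 0.002, -0.039], [0.039, 0.0, 0.999], [0.002, -1.0, 0.0]]
force: [-0.1, -0.3, -2.4]
opening: 0.156
```

arm_command(translation=[[0,0,0.5],[0,0,0.85],[0,0,0.85],[0,0,0.85],[0,0,0.85]], rotation=[[0,0,0],[0,0,0],[0,0,0],[0,0,0],[0,0,0]], grip=[1,1,1,1,1])

```text
time_s: 23.85
position: [0.4338, 0.1383, 0.0894]
tcp_rot: [[0.999, 0.001, -0.034], [0.034, -0.0, 0.999], [0.001, -1.0, -0.0]]
force: [-0.0, -0.6, -1.5]
opening: 0.158
```

```bash
python3 go.py .435 .135 .0588 2
```

```text
t 23.85 pos [0.4338 0.1383 0.0894] yaw 2.0 tilt [ 0.001 -1.    -0.   ] op 0.158 F [-0.  -0.6 -1.5] j6 -88 v 0.5
shares [ 0.013  0.382 -0.042] turn y share -0.001
after turn: x,z 0.013 -0.042 y 0.382
```

Insert plate6 under the second radio, then withdraw and head back towards the mat.

arm_command(translation=[[0,0.2,-0.04],[0,0.35,-0.04],[0,0.38,-0.04],[0,0.38,-0.04]], rotation=[[0,0,0],[0,0,0],[0,0,0],[0,0,0]], grip=[1,1,1,1])

```text
time_s: 24.25
position: [0.4332, 0.1351, 0.0587]
tcp_rot: [[0.999, -0.001, -0.033], [0.033, -0.0, 0.999], [-0.001, -1.0, -0.0]]
force: [-0.1, -0.8, -2.1]
opening: 0.157
```

arm_command(translation=[[0.15,0,0],[0.3,0,0],[0.45,0,0],[0.6,0,0],[0.6,0,0]], rotation=[[0,0,0],[0,0,0],[0,0,0],[0,0,0],[0,0,0]], grip=[1,1,1,1,1])

```text
time_s: 24.75
position: [0.4847, 0.1378, 0.0594]
tcp_rot: [[0.999, 0.005, -0.035], [0.035, 0.0, 0.999], [0.005, -1.0, 0.0]]
force: [-0.6, -0.7, -1.8]
opening: 0.158
```

arm_command(translation=[[0.15,0,0],[0.3,0,0],[0.45,0,0],[0.45,0,0]], rotation=[[0,0,0],[0,0,0],[0,0,0],[0,0,0]], grip=[1,1,1,1])

```text
time_s: 25.15
position: [0.5203, 0.139, 0.0592]
tcp_rot: [[0.999, 0.005, -0.035], [0.035, 0.0, 0.999], [0.005, -1.0, 0.0]]
force: [0.1, -0.1, -2.0]
opening: 0.158
```

arm_command(translation=[[-0.3,-0.01,0],[-0.6,-0.01,0],[-0.8,-0.01,0],[-0.8,-0.01,0]], rotation=[[0,0,0],[0,0,0],[0,0,0],[0,0,0]], grip=[1,1,1,1])

```text
time_s: 25.55
position: [0.4488, 0.1367, 0.0595]
tcp_rot: [[0.999, -0.007, -0.036], [0.036, -0.0, 0.999], [-0.007, -1.0, -0.0]]
force: [0.5, 0.3, -1.9]
opening: 0.156
```

arm_command(translation=[[-0.25,0,0],[-0.25,-0.4,0],[-0.25,-0.8,0],[-0.25,-1,0]], rotation=[[0,0,0],[0,0,0],[0,0,0],[0,0,0]], grip=[1,1,1,1])

```text
time_s: 25.95
position: [0.4354, 0.1361, 0.142]
tcp_rot: [[0.999, 0.005, -0.035], [0.035, 0.0, 0.999], [0.005, -1.0, 0.0]]
force: [1.2, 0.6, -2.9]
opening: 0.16
```

```bash
python3 go.py .5506 -.3886 .18 -113
```

```text
t 25.95 pos [0.4354 0.1361 0.142 ] yaw 2.0 tilt [ 0.005 -1.     0.   ] op 0.160 F [ 1.2  0.6 -2.9] j6 -89 v 24.0
shares [ 1.211 -0.469 -6.606] turn y share 1.917
after turn: x,z 5.475 3.889 y -0.475
```

arm_command(translation=[[0,-0.2,-0.5],[0,-0.45,-1],[0,-0.45,-1]], rotation=[[0,0,0],[0,0,0],[0,0,0]], grip=[1,1,1])

```text
time_s: 26.25
position: [0.44, 0.0522, 0.1784]
tcp_rot: [[0.999, 0.009, -0.031], [0.031, -0.003, 1.0], [0.009, -1.0, -0.003]]
force: [0.3, 0.9, -1.7]
opening: 0.159
```

arm_command(translation=[[0,0,-0.6],[0,0,-1],[0,0,-1]], rotation=[[0,0,0],[0,0,0],[0,0,0]], grip=[1,1,1])

```text
time_s: 26.55
position: [0.441, -0.0272, 0.1761]
tcp_rot: [[1.0, 0.004, -0.031], [0.031, -0.002, 1.0], [0.004, -1.0, -0.002]]
force: [0.3, 0.8, -1.9]
opening: 0.161
```

arm_command(translation=[[0,0,-0.6],[0,0,-1],[0,0,-1]], rotation=[[0,0,0],[0,0,0],[0,0,0]], grip=[1,1,1])

```text
time_s: 26.85
position: [0.4438, -0.1071, 0.176]
tcp_rot: [[0.999, 0.004, -0.031], [0.031, -0.003, 1.0], [0.004, -1.0, -0.003]]
force: [0.8, 0.0, -2.2]
opening: 0.156
```

arm_command(translation=[[0,0,-0.6],[0,0,-1],[0,0,-1]], rotation=[[0,0,0],[0,0,0],[0,0,0]], grip=[1,1,1])

```text
time_s: 27.15
position: [0.4465, -0.1871, 0.176]
tcp_rot: [[0.999, 0.004, -0.032], [0.032, -0.003, 0.999], [0.003, -1.0, -0.003]]
force: [0.8, 0.2, -1.8]
opening: 0.157
```

arm_command(translation=[[0,0,-0.6],[0,0,-1],[0,0,-1]], rotation=[[0,0,0],[0,0,0],[0,0,0]], grip=[1,1,1])

```text
time_s: 27.45
position: [0.449, -0.267, 0.176]
tcp_rot: [[0.999, 0.003, -0.032], [0.032, -0.003, 0.999], [0.003, -1.0, -0.004]]
force: [0.8, 0.5, -1.6]
opening: 0.154
```

arm_command(translation=[[0,0,0],[0,0,0],[0,0,0],[0,0,0],[0,0,0]], rotation=[[0,0.64,0],[0,0.64,0],[0,0.64,0],[0,0.64,0],[0,0.64,0]], grip=[1,1,1,1,1])

```text
time_s: 27.95
position: [0.447, -0.2609, 0.1753]
tcp_rot: [[0.803, -0.002, 0.596], [-0.596, 0.003, 0.803], [-0.003, -1.0, 0.001]]
force: [-1.1, 0.4, -2.2]
opening: 0.157
```

arm_command(translation=[[0,0,0],[0,0,0],[0,0,0],[0,0,0],[0,0,0]], rotation=[[0,0.64,0],[0,0.64,0],[0,0.64,0],[0,0.64,0],[0,0.64,0]], grip=[1,1,1,1,1])

```text
time_s: 28.45
position: [0.447, -0.2608, 0.1753]
tcp_rot: [[0.259, -0.001, 0.966], [-0.966, 0.003, 0.259], [-0.003, -1.0, -0.001]]
force: [-0.2, 0.4, -1.5]
opening: 0.16
```

arm_command(translation=[[0,0,0],[0,0,0],[0,0,0],[0,0,0],[0,0,0]], rotation=[[0,0.64,0],[0,0.64,0],[0,0.64,0],[0,0.64,0],[0,0.64,0]], grip=[1,1,1,1,1])

```text
time_s: 28.95
position: [0.4471, -0.2609, 0.1754]
tcp_rot: [[-0.397, -0.001, 0.918], [-0.918, 0.003, -0.397], [-0.002, -1.0, -0.002]]
force: [0.8, -0.3, -2.0]
opening: 0.164
```

arm_command(translation=[[0.2,0,0.4],[0.47,0,0.88],[0.47,0,0.88]], rotation=[[0,0,0],[0,0,0],[0,0,0]], grip=[1,1,1])

```text
time_s: 29.25
position: [0.5019, -0.3293, 0.1763]
tcp_rot: [[-0.394, 0.007, 0.919], [-0.919, -0.006, -0.394], [0.003, -1.0, 0.009]]
force: [-0.2, 0.3, -1.8]
opening: 0.153
```

arm_command(translation=[[0.2,0,0.4],[0.47,0,0.88],[0.47,0,0.88],[0.47,0,0.88],[0.47,0,0.88]], rotation=[[0,0,0],[0,0,0],[0,0,0],[0,0,0],[0,0,0]], grip=[1,1,1,1,1])

```text
time_s: 29.75
position: [0.5461, -0.3854, 0.1748]
tcp_rot: [[-0.393, -0.003, 0.92], [-0.92, 0.003, -0.393], [-0.002, -1.0, -0.004]]
force: [0.1, 0.4, -1.9]
opening: 0.156
```

```bash
python3 go.py .5506 -.3886 .0600 -113
```

```text
t 29.75 pos [ 0.5461 -0.3854  0.1748] yaw -113.1 tilt [-0.002 -1.    -0.004] op 0.156 F [ 0.1  0.4 -1.9] j6 -22 v 0.7
shares [0.017 1.434 0.072] turn y share -0.002
after turn: x,z 0.015 0.067 y 1.434
```

arm_command(translation=[[0,0.4,0.07],[0,0.75,0.07],[0,0.75,0.07]], rotation=[[0,0,0],[0,0,0],[0,0,0]], grip=[1,1,1])

```text
time_s: 30.05
position: [0.5489, -0.3862, 0.1115]
tcp_rot: [[-0.393, -0.008, 0.919], [-0.919, 0.008, -0.393], [-0.005, -1.0, -0.011]]
force: [-1.5, 1.0, -2.7]
opening: 0.158
```

arm_command(translation=[[0,0.3,0],[0,0.55,0],[0,0.67,0],[0,0.69,0],[0,0.69,0]], rotation=[[0,0,0],[0,0,0],[0,0,0],[0,0,0],[0,0,0]], grip=[1,1,1,1,1])

```text
time_s: 30.55
position: [0.5524, -0.3906, 0.0617]
tcp_rot: [[-0.394, 0.001, 0.919], [-0.919, -0.001, -0.394], [0.0, -1.0, 0.001]]
force: [-0.6, 0.2, -2.2]
opening: 0.155
```

arm_command(translation=[[0,0,0],[0,0,0],[0,0,0],[0,0,0],[0,0,0]], rotation=[[0,0,0],[0,0,0],[0,0,0],[0,0,0],[0,0,0]], grip=[0,0,0,0,0])

```text
time_s: 31.05
position: [0.5521, -0.3907, 0.0609]
tcp_rot: [[-0.394, 0.0, 0.919], [-0.919, -0.0, -0.394], [0.0, -1.0, 0.0]]
force: [0.2, -0.2, 0.0]
opening: 0.474
```

arm_command(translation=[[0,-0.5,0],[0,-1,0],[0,-1,0]], rotation=[[0,0,0],[0,0,0],[0,0,0]], grip=[0,0,0])

```text
time_s: 31.35
position: [0.5551, -0.3935, 0.1469]
tcp_rot: [[-0.394, 0.009, 0.919], [-0.919, -0.009, -0.394], [0.005, -1.0, 0.012]]
force: [1.1, -1.1, 0.8]
opening: 0.499
```

arm_command(translation=[[-0.13,-0.4,-0.4],[-0.26,-0.8,-0.8],[-0.26,-0.8,-0.8]], rotation=[[0,0,0],[0,0,0],[0,0,0]], grip=[0,0,0])

```text
time_s: 31.65
position: [0.4998, -0.3442, 0.2076]
tcp_rot: [[-0.393, 0.001, 0.919], [-0.919, -0.001, -0.393], [0.0, -1.0, 0.001]]
force: [0.6, -0.4, 0.4]
opening: 0.503
```

arm_command(translation=[[-0.13,0,-0.4],[-0.26,0,-0.8],[-0.26,0,-0.8]], rotation=[[0,0,0],[0,0,0],[0,0,0]], grip=[0,0,0])

```text
time_s: 31.95
position: [0.4468, -0.2977, 0.2031]
tcp_rot: [[-0.393, -0.006, 0.919], [-0.919, 0.006, -0.393], [-0.003, -1.0, -0.008]]
force: [0.3, 0.7, -0.3]
opening: 0.497
```

arm_command(translation=[[-0.13,0,-0.4],[-0.26,0,-0.8],[-0.26,0,-0.8],[-0.26,0,-0.8],[-0.26,0,-0.8]], rotation=[[0,-0.14,0],[0,-0.14,0],[0,-0.14,0],[0,-0.14,0],[0,-0.14,0]], grip=[0,0,0,0,0])

```text
time_s: 32.45
position: [0.4015, -0.2592, 0.2046]
tcp_rot: [[-0.256, 0.002, 0.967], [-0.967, -0.002, -0.256], [0.001, -1.0, 0.002]]
force: [0.8, -0.4, -0.6]
opening: 0.5
```

```bash
cat > look.py <<'E'
from fit import *
import sys
c=cap('wrist',sys.argv[1]);w=white(c['img'])
S={'6':(.534,-.430,-113,.006),'10':(.388,-.300,-104.6,.010),'18':(.4766,-.268,-100,.018),'14':(.445,-.461,-103.3,.014)}
for n in sys.argv[2:]:
    x,y,a,t=S[n]; p,f=fit(c,w,x,y,np.radians(a),t,rows=225); u=np.array([np.cos(p[2]),np.sin(p[2])])
    print(n,p[:2].round(4),np.degrees(p[2]).round(1),'cost',round(f,3),'tab',(p[:2]-.045*u).round(4))
E
python3 look.py w9.png 10 18 6; python3 go.py .3993 -.2564 .059 -104.6
```

```text
10 [ 0.3884 -0.3002] -104.5 cost 0.048 tab [ 0.3997 -0.2567]
18 [ 0.4776 -0.2651] -98.9 cost 0.04 tab [ 0.4845 -0.2206]
6 [ 0.534 -0.43 ] -113.0 cost 0.0 tab [ 0.5516 -0.3886]
t 32.5 pos [ 0.4015 -0.2591  0.2046] yaw -104.8 tilt [ 0.001 -1.     0.002] op 0.499 F [0.3 0.2 0.4] j6 -31 v 0.3
shares [-0.028  1.82  -0.038] turn y share -0.003
after turn: x,z -0.026 -0.035 y 1.82
```

arm_command(translation=[[-0.03,0.45,-0.04],[-0.03,0.9,-0.04],[-0.03,0.9,-0.04]], rotation=[[0,0,0],[0,0,0],[0,0,0]], grip=[0,0,0])

```text
time_s: 32.8
position: [0.3963, -0.2533, 0.1291]
tcp_rot: [[-0.256, -0.006, 0.967], [-0.967, 0.006, -0.255], [-0.004, -1.0, -0.007]]
force: [-0.4, 0.1, 0.2]
opening: 0.498
```

arm_command(translation=[[0,0.4,0],[0,0.8,0],[0,0.92,0],[0,0.92,0],[0,0.92,0]], rotation=[[0,0,0],[0,0,0],[0,0,0],[0,0,0],[0,0,0]], grip=[0,0,0,0,0])

```text
time_s: 33.3
position: [0.3984, -0.2553, 0.06]
tcp_rot: [[-0.255, 0.001, 0.967], [-0.967, -0.002, -0.255], [0.001, -1.0, 0.002]]
force: [-0.0, -0.1, 0.5]
opening: 0.503
```

arm_command(translation=[[0,0,0],[0,0,0],[0,0,0],[0,0,0],[0,0,0]], rotation=[[0,0,0],[0,0,0],[0,0,0],[0,0,0],[0,0,0]], grip=[1,1,1,1,1])

```text
time_s: 33.8
position: [0.398, -0.2548, 0.0594]
tcp_rot: [[-0.255, 0.001, 0.967], [-0.967, -0.001, -0.255], [0.001, -1.0, 0.001]]
force: [-0.9, -0.0, 1.7]
opening: 0.156
```

arm_command(translation=[[0,0,0],[0,0,0],[0,0,0],[0,0,0],[0,0,0]], rotation=[[0,0,0],[0,0,0],[0,0,0],[0,0,0],[0,0,0]], grip=[1,1,1,1,1])

```text
time_s: 34.3
position: [0.398, -0.2548, 0.0593]
tcp_rot: [[-0.256, 0.001, 0.967], [-0.967, -0.001, -0.256], [0.001, -1.0, 0.001]]
force: [0.6, 0.3, 5.5]
opening: 0.158
```

arm_command(translation=[[0,-0.3,0],[0,-0.7,0],[0,-1,0],[0,-1,0]], rotation=[[0,0,0],[0,0,0],[0,0,0],[0,0,0]], grip=[1,1,1,1])

```text
time_s: 34.7
position: [0.3985, -0.2553, 0.1409]
tcp_rot: [[-0.255, 0.003, 0.967], [-0.967, -0.003, -0.255], [0.003, -1.0, 0.004]]
force: [-0.0, -0.1, -2.2]
opening: 0.16
```

arm_command(translation=[[0,-0.5,0],[0,-0.7,0],[0,-0.7,0],[0,-0.7,0],[0,-0.7,0]], rotation=[[0,-0.57,0],[0,-0.57,0],[0,-0.57,0],[0,-0.57,0],[0,-0.57,0]], grip=[1,1,1,1,1])

```text
time_s: 35.2
position: [0.3967, -0.2536, 0.1936]
tcp_rot: [[0.332, -0.002, 0.943], [-0.943, 0.002, 0.332], [-0.003, -1.0, -0.002]]
force: [1.0, -0.4, -1.4]
opening: 0.157
```

arm_command(translation=[[0,0,0],[0,0,0],[0,0,0],[0,0,0],[0,0,0]], rotation=[[0,-0.57,0],[0,-0.57,0],[0,-0.57,0],[0,-0.57,0],[0,-0.57,0]], grip=[1,1,1,1,1])

```text
time_s: 35.7
position: [0.3969, -0.2538, 0.1937]
tcp_rot: [[0.803, -0.002, 0.596], [-0.596, 0.002, 0.803], [-0.003, -1.0, 0.0]]
force: [0.7, -0.5, -2.4]
opening: 0.159
```

arm_command(translation=[[0,0,0],[0,0,0],[0,0,0],[0,0,0],[0,0,0]], rotation=[[0,-0.57,0],[0,-0.57,0],[0,-0.57,0],[0,-0.57,0],[0,-0.57,0]], grip=[1,1,1,1,1])

```text
time_s: 36.2
position: [0.3972, -0.2541, 0.1942]
tcp_rot: [[0.999, -0.001, 0.043], [-0.043, 0.001, 0.999], [-0.001, -1.0, 0.001]]
force: [-0.5, -0.1, -3.5]
opening: 0.159
```

arm_command(translation=[[0.1,0,0.4],[0.22,0,0.77],[0.22,0,0.77]], rotation=[[0,0,0],[0,0,0],[0,0,0]], grip=[1,1,1])

```text
time_s: 36.5
position: [0.4169, -0.19, 0.1942]
tcp_rot: [[0.999, -0.003, 0.042], [-0.042, 0.003, 0.999], [-0.003, -1.0, 0.003]]
force: [-0.4, 0.1, -2.4]
opening: 0.156
```

arm_command(translation=[[0.1,0,0.4],[0.22,0,0.77],[0.22,0,0.77]], rotation=[[0,0,0],[0,0,0],[0,0,0]], grip=[1,1,1])

```text
time_s: 36.8
position: [0.4373, -0.13, 0.1945]
tcp_rot: [[0.999, -0.001, 0.04], [-0.04, 0.002, 0.999], [-0.001, -1.0, 0.002]]
force: [-0.6, 0.4, -2.4]
opening: 0.159
```

arm_command(translation=[[0.1,0,0.4],[0.22,0.5,0.77],[0.22,1,0.77],[0.22,1,0.77],[0.22,1,0.77]], rotation=[[0,0,0],[0,0,0],[0,0,0],[0,0,0],[0,0,0]], grip=[1,1,1,1,1])

```text
time_s: 37.3
position: [0.4571, -0.0724, 0.1146]
tcp_rot: [[0.999, -0.002, 0.041], [-0.041, 0.001, 0.999], [-0.002, -1.0, 0.0]]
force: [0.1, -0.4, -1.6]
opening: 0.158
```

```bash
python3 go.py .460 -.074 .0594 -2
```

```text
t 37.3 pos [ 0.4571 -0.0724  0.1146] yaw -2.3 tilt [-0.002 -1.     0.   ] op 0.158 F [ 0.1 -0.4 -1.6] j6 -110 v 3.2
shares [ 0.039  0.69  -0.019] turn y share -0.006
after turn: x,z 0.037 -0.019 y 0.69
```

arm_command(translation=[[0,0.3,0],[0,0.55,-0.02],[0,0.68,-0.02],[0,0.68,-0.02],[0,0.68,-0.02]], rotation=[[0,0,0],[0,0,0],[0,0,0],[0,0,0],[0,0,0]], grip=[1,1,1,1,1])

```text
time_s: 37.8
position: [0.4582, -0.0742, 0.0618]
tcp_rot: [[0.999, 0.002, 0.039], [-0.039, -0.001, 0.999], [0.002, -1.0, -0.001]]
force: [-0.1, -0.6, -2.2]
opening: 0.157
```

arm_command(translation=[[0.15,0,0],[0.3,0,0],[0.45,0,0],[0.6,0,0],[0.6,0,0]], rotation=[[0,0,0],[0,0,0],[0,0,0],[0,0,0],[0,0,0]], grip=[1,1,1,1,1])

```text
time_s: 38.3
position: [0.5086, -0.0757, 0.0609]
tcp_rot: [[0.999, 0.004, 0.037], [-0.037, -0.002, 0.999], [0.004, -1.0, -0.001]]
force: [1.3, -0.6, -4.6]
opening: 0.156
```

arm_command(translation=[[0.15,0,0],[0.3,0,0],[0.45,0,0],[0.45,0,0]], rotation=[[0,0,0],[0,0,0],[0,0,0],[0,0,0]], grip=[1,1,1,1])

```text
time_s: 38.7
position: [0.5435, -0.0768, 0.0606]
tcp_rot: [[0.999, 0.004, 0.038], [-0.038, -0.001, 0.999], [0.004, -1.0, -0.001]]
force: [1.7, 0.4, -5.6]
opening: 0.155
```

```bash
python3 go.py .555 -.0773 .0594 -2
```

```text
t 38.7 pos [ 0.5435 -0.0768  0.0606] yaw -2.2 tilt [ 0.004 -1.    -0.001] op 0.155 F [ 1.7  0.4 -5.6] j6 -108 v 2.1
shares [ 0.144  0.016 -0.   ] turn y share -0.003
after turn: x,z 0.144 -0.001 y 0.015
```

arm_command(translation=[[0,-0.02,0],[0,-0.02,0],[0,-0.02,0]], rotation=[[0,0,0],[0,0,0],[0,0,0]], grip=[1,1,1])

```text
time_s: 39.0
position: [0.541, -0.0766, 0.0621]
tcp_rot: [[0.999, -0.0, 0.038], [-0.038, -0.0, 0.999], [-0.0, -1.0, -0.0]]
force: [1.8, -0.2, -5.8]
opening: 0.159
```

arm_command(translation=[[0,0.02,0],[0,0.04,0],[0,0.04,0],[0,0.04,0]], rotation=[[0,0,0],[0,0,0],[0,0,0],[0,0,0]], grip=[1,1,1,1])

```text
time_s: 39.4
position: [0.5407, -0.0765, 0.0593]
tcp_rot: [[0.999, -0.001, 0.038], [-0.038, 0.0, 0.999], [-0.001, -1.0, 0.0]]
force: [-1.7, 0.6, 2.1]
opening: 0.155
```

arm_command(translation=[[0,0.015,0],[0,0.015,0],[0,0.015,0],[0,0.015,0]], rotation=[[0,0,0],[0,0,0],[0,0,0],[0,0,0]], grip=[1,1,1,1])

```text
time_s: 39.8
position: [0.5412, -0.0765, 0.0578]
tcp_rot: [[0.999, -0.0, 0.038], [-0.038, 0.0, 0.999], [-0.0, -1.0, 0.0]]
force: [-2.9, -0.3, 2.7]
opening: 0.159
```

```bash
python3 go.py .555 -.0773 .0590 -2
```

```text
t 39.8 pos [ 0.5412 -0.0765  0.0578] yaw -2.2 tilt [-0. -1.  0.] op 0.159 F [-2.9 -0.3  2.7] j6 -108 v 0.1
shares [ 0.173 -0.015 -0.003] turn y share -0.003
after turn: x,z 0.173 -0.004 y -0.015
```

Raising plate10 2–3 mm inside makes it touch the roof, and lowering it touches the desk, so the clearance under the left radio is about 2 mm. That makes this the 10 mm radio, so I push the plate fully home here.

arm_command(translation=[[0.03,-0.01,0],[0.06,-0.01,0],[0.09,-0.01,0],[0.12,-0.01,0],[0.14,-0.01,0]], rotation=[[0,0,0],[0,0,0],[0,0,0],[0,0,0],[0,0,0]], grip=[1,1,1,1,1])

```text
time_s: 40.3
position: [0.5523, -0.0769, 0.0584]
tcp_rot: [[0.999, -0.001, 0.038], [-0.038, 0.0, 0.999], [-0.001, -1.0, 0.0]]
force: [-3.1, -1.2, 1.6]
opening: 0.159
```

arm_command(translation=[[0.015,0,0],[0.03,0,0],[0.03,0,0],[0.03,0,0]], rotation=[[0,0,0],[0,0,0],[0,0,0],[0,0,0]], grip=[1,1,1,1])

```text
time_s: 40.7
position: [0.5523, -0.0769, 0.0583]
tcp_rot: [[0.999, -0.006, 0.038], [-0.038, 0.001, 0.999], [-0.006, -1.0, 0.001]]
force: [-7.2, -1.8, 2.7]
opening: 0.161
```

arm_command(translation=[[0.015,0,0],[0.03,0,0],[0.03,0,0],[0.03,0,0]], rotation=[[0,0,0],[0,0,0],[0,0,0],[0,0,0]], grip=[1,1,1,1])

```text
time_s: 41.1
position: [0.5524, -0.0767, 0.0581]
tcp_rot: [[0.999, -0.011, 0.037], [-0.037, 0.002, 0.999], [-0.011, -1.0, 0.001]]
force: [-9.2, -2.9, 4.9]
opening: 0.156
```

```bash
python3 go.py .555 -.0773 .0590 -2
```

```text
t 41.1 pos [ 0.5524 -0.0767  0.0581] yaw -2.1 tilt [-0.011 -1.     0.001] op 0.156 F [-9.2 -2.9  4.9] j6 -107 v 0.1
shares [ 0.033 -0.012 -0.006] turn y share -0.002
after turn: x,z 0.033 -0.007 y -0.011
```

arm_command(translation=[[-0.03,0,0],[-0.05,0,0],[-0.05,0,0]], rotation=[[0,0,0],[0,0,0],[0,0,0]], grip=[1,1,1])

```text
time_s: 41.4
position: [0.5523, -0.0769, 0.0582]
tcp_rot: [[0.999, -0.002, 0.038], [-0.038, 0.001, 0.999], [-0.002, -1.0, 0.0]]
force: [-3.6, -2.0, -1.5]
opening: 0.16
```

arm_command(translation=[[0,0,0],[0,0,0],[0,0,0],[0,0,0],[0,0,0]], rotation=[[0,0,0],[0,0,0],[0,0,0],[0,0,0],[0,0,0]], grip=[0,0,0,0,0])

```text
time_s: 41.9
position: [0.5538, -0.0771, 0.0587]
tcp_rot: [[0.999, 0.001, 0.038], [-0.038, -0.0, 0.999], [0.001, -1.0, -0.0]]
force: [0.1, -0.2, -0.2]
opening: 0.475
```

arm_command(translation=[[0,-0.3,0],[0,-0.7,0],[0,-1,0]], rotation=[[0,0,0],[0,0,0],[0,0,0]], grip=[0,0,0])

```text
time_s: 42.2
position: [0.5537, -0.0771, 0.1399]
tcp_rot: [[0.999, 0.001, 0.038], [-0.038, -0.0, 0.999], [0.001, -1.0, -0.0]]
force: [0.8, -0.4, -0.3]
opening: 0.498
```

arm_command(translation=[[-0.5,-0.4,0],[-1,-0.8,0],[-1,-0.8,0]], rotation=[[0,0,0],[0,0,0],[0,0,0]], grip=[0,0,0])

```text
time_s: 42.5
position: [0.4699, -0.073, 0.2053]
tcp_rot: [[0.999, 0.0, 0.039], [-0.039, -0.0, 0.999], [0.0, -1.0, -0.0]]
force: [0.2, 0.0, 0.1]
opening: 0.501
```

arm_command(translation=[[0,0,0],[0,0,0],[0,0,0],[0,0,0],[0,0,0]], rotation=[[0,0.56,0],[0,0.56,0],[0,0.56,0],[0,0.56,0],[0,0.56,0]], grip=[0,0,0,0,0])

```text
time_s: 43.0
position: [0.474, -0.0741, 0.2022]
tcp_rot: [[0.811, 0.001, 0.585], [-0.585, -0.0, 0.811], [0.001, -1.0, 0.0]]
force: [-1.3, -0.6, -0.8]
opening: 0.5
```

arm_command(translation=[[0,0,0],[0,0,0],[0,0,0],[0,0,0],[0,0,0]], rotation=[[0,0.56,0],[0,0.56,0],[0,0.56,0],[0,0.56,0],[0,0.56,0]], grip=[0,0,0,0,0])

```text
time_s: 43.5
position: [0.4737, -0.0741, 0.2023]
tcp_rot: [[0.355, 0.0, 0.935], [-0.935, -0.0, 0.355], [0.0, -1.0, 0.0]]
force: [0.6, -0.6, -0.0]
opening: 0.5
```

arm_command(translation=[[0,0,0],[0,0,0],[0,0,0],[0,0,0],[0,0,0]], rotation=[[0,0.56,0],[0,0.56,0],[0,0.56,0],[0,0.56,0],[0,0.56,0]], grip=[0,0,0,0,0])

```text
time_s: 44.0
position: [0.4736, -0.074, 0.2024]
tcp_rot: [[-0.22, 0.0, 0.975], [-0.975, -0.0, -0.22], [0.0, -1.0, 0.0]]
force: [0.2, 0.8, -0.2]
opening: 0.498
```

```bash
python3 go.py .4554 -.4172 .2 -103.3
python3 - <<'E'
from fit import *
for n in('scene','side'):
    c=cap(n,n+'3.png'); w=white(c['img'])
    p,f=fit(c,w,.600,-.0785,np.radians(-2.2),.010,z0=0); print(n,p,np.degrees(p[2]),f)
    for th in ('radio_a',):
        for d in models.spot_point(n,th):
            q=np.array(d['point'])*[560,420]; print(th,round(d['conf'],2),ray(c,q,0).round(3)[:2])
E
```

```text
t 44.0 pos [ 0.4736 -0.074   0.2024] yaw -102.7 tilt [ 0. -1.  0.] op 0.498 F [ 0.2  0.8 -0.2] j6 -10 v 4.8
shares [4.234 0.03  0.723] turn y share 0.010
after turn: x,z 4.227 0.765 y 0.03
scene [ 0.59397295 -0.05835356  0.37889674] 21.70918410701388 0.5245322222586748
radio_a 0.76 [ 0.659 -0.091]
radio_a 0.69 [0.632 0.138]
side [ 0.59620854 -0.07887391 -0.16101595] -9.225534218954538 0.3826347171265125
radio_a 0.94 [0.636 0.138]
radio_a 0.88 [ 0.663 -0.071]
radio_a 0.42 [ 0.661 -0.079]
```

arm_command(translation=[[0.5,0,0.07],[0.85,0,0.145],[0.85,0,0.145]], rotation=[[0,0.01,0],[0,0.01,0],[0,0.01,0]], grip=[0,0,0])

```text
time_s: 44.5
position: [0.4704, -0.1462, 0.2028]
tcp_rot: [[-0.236, 0.002, 0.972], [-0.972, -0.002, -0.236], [0.002, -1.0, 0.003]]
force: [0.2, 0.6, -0.2]
opening: 0.504
```

arm_command(translation=[[0.5,0,0.07],[0.85,0,0.145],[0.85,0,0.145]], rotation=[[0,0,0],[0,0,0],[0,0,0]], grip=[0,0,0])

```text
time_s: 44.8
position: [0.4655, -0.2147, 0.2027]
tcp_rot: [[-0.236, 0.002, 0.972], [-0.972, -0.002, -0.236], [0.002, -1.0, 0.002]]
force: [-0.5, 0.9, -0.0]
opening: 0.5
```

arm_command(translation=[[0.5,0,0.07],[0.85,0,0.145],[0.85,0,0.145]], rotation=[[0,0,0],[0,0,0],[0,0,0]], grip=[0,0,0])

```text
time_s: 45.1
position: [0.4607, -0.283, 0.2027]
tcp_rot: [[-0.236, 0.002, 0.972], [-0.972, -0.002, -0.236], [0.002, -1.0, 0.002]]
force: [0.2, 0.3, 0.2]
opening: 0.498
```

arm_command(translation=[[0.5,0,0.07],[0.85,0,0.145],[0.85,0,0.145]], rotation=[[0,0,0],[0,0,0],[0,0,0]], grip=[0,0,0])

```text
time_s: 45.4
position: [0.4558, -0.3513, 0.2026]
tcp_rot: [[-0.236, 0.001, 0.972], [-0.972, -0.002, -0.236], [0.001, -1.0, 0.002]]
force: [-0.5, 1.0, -0.7]
opening: 0.503
```

arm_command(translation=[[0.5,0,0.07],[0.83,0,0.145],[0.83,0,0.145],[0.83,0,0.145],[0.83,0,0.145]], rotation=[[0,0,0],[0,0,0],[0,0,0],[0,0,0],[0,0,0]], grip=[0,0,0,0,0])

```text
time_s: 45.9
position: [0.4509, -0.4138, 0.2022]
tcp_rot: [[-0.233, -0.001, 0.972], [-0.972, 0.003, -0.233], [-0.002, -1.0, -0.002]]
force: [-0.9, 1.0, -0.1]
opening: 0.502
```

```bash
python3 look.py w10.png 14 18 6; python3 go.py .4554 -.4172 .059 -103.3
```

```text
14 [ 0.4448 -0.4612] -103.3 cost 0.028 tab [ 0.4552 -0.4174]
18 [ 0.4765 -0.2665] -100.2 cost 0.031 tab [ 0.4845 -0.2222]
6 [ 0.5346 -0.4337] -113.4 cost 0.026 tab [ 0.5525 -0.3924]
t 45.95 pos [ 0.451  -0.4141  0.2023] yaw -103.5 tilt [-0.002 -1.    -0.002] op 0.503 F [ 1.1  0.3 -0.3] j6 -40 v 0.6
shares [0.029 1.791 0.066] turn y share -0.003
after turn: x,z 0.025 0.063 y 1.791
```

arm_command(translation=[[0.03,0.45,0.06],[0.03,0.9,0.06],[0.03,0.9,0.06]], rotation=[[0,0,0],[0,0,0],[0,0,0]], grip=[0,0,0])

```text
time_s: 46.25
position: [0.4529, -0.4155, 0.1261]
tcp_rot: [[-0.234, -0.007, 0.972], [-0.972, 0.009, -0.234], [-0.008, -1.0, -0.009]]
force: [0.0, 0.6, 0.7]
opening: 0.5
```

arm_command(translation=[[0,0.4,0],[0,0.8,0],[0,0.89,0],[0,0.89,0],[0,0.89,0]], rotation=[[0,0,0],[0,0,0],[0,0,0],[0,0,0],[0,0,0]], grip=[0,0,0,0,0])

```text
time_s: 46.75
position: [0.4559, -0.4207, 0.0612]
tcp_rot: [[-0.235, 0.002, 0.972], [-0.972, -0.002, -0.235], [0.002, -1.0, 0.002]]
force: [-0.6, -0.7, 0.2]
opening: 0.501
```

arm_command(translation=[[0,0,0],[0,0,0],[0,0,0],[0,0,0],[0,0,0]], rotation=[[0,0,0],[0,0,0],[0,0,0],[0,0,0],[0,0,0]], grip=[1,1,1,1,1])

```text
time_s: 47.25
position: [0.455, -0.4201, 0.0596]
tcp_rot: [[-0.235, -0.0, 0.972], [-0.972, -0.0, -0.235], [0.0, -1.0, -0.0]]
force: [-0.8, 1.0, 2.5]
opening: 0.158
```

arm_command(translation=[[0,0,0],[0,0,0],[0,0,0],[0,0,0],[0,0,0]], rotation=[[0,0,0],[0,0,0],[0,0,0],[0,0,0],[0,0,0]], grip=[1,1,1,1,1])

```text
time_s: 47.75
position: [0.455, -0.4201, 0.0596]
tcp_rot: [[-0.235, -0.0, 0.972], [-0.972, -0.0, -0.235], [0.0, -1.0, -0.0]]
force: [-1.6, 1.5, 5.2]
opening: 0.158
```

arm_command(translation=[[0,-0.3,0],[0,-0.7,0],[0,-1,0],[0,-1,0]], rotation=[[0,0,0],[0,0,0],[0,0,0],[0,0,0]], grip=[1,1,1,1])

```text
time_s: 48.15
position: [0.4565, -0.4216, 0.1417]
tcp_rot: [[-0.235, 0.004, 0.972], [-0.972, -0.005, -0.235], [0.004, -1.0, 0.005]]
force: [0.4, -1.2, -2.4]
opening: 0.157
```

arm_command(translation=[[0,-0.5,0],[0,-0.75,0],[0,-0.75,0],[0,-0.75,0],[0,-0.75,0]], rotation=[[0,-0.58,0],[0,-0.58,0],[0,-0.58,0],[0,-0.58,0],[0,-0.58,0]], grip=[1,1,1,1,1])

```text
time_s: 48.65
position: [0.4543, -0.419, 0.197]
tcp_rot: [[0.362, -0.002, 0.932], [-0.932, 0.003, 0.362], [-0.004, -1.0, -0.001]]
force: [0.1, 0.7, -3.8]
opening: 0.157
```

arm_command(translation=[[0,0,0],[0,0,0],[0,0,0],[0,0,0],[0,0,0]], rotation=[[0,-0.58,0],[0,-0.58,0],[0,-0.58,0],[0,-0.58,0],[0,-0.58,0]], grip=[1,1,1,1,1])

```text
time_s: 49.15
position: [0.4544, -0.4193, 0.1973]
tcp_rot: [[0.828, -0.002, 0.561], [-0.561, 0.003, 0.828], [-0.003, -1.0, 0.001]]
force: [0.3, -0.5, -3.1]
opening: 0.161
```

arm_command(translation=[[0,0,0],[0,0,0],[0,0,0],[0,0,0],[0,0,0]], rotation=[[0,-0.59,0],[0,-0.59,0],[0,-0.59,0],[0,-0.59,0],[0,-0.59,0]], grip=[1,1,1,1,1])

```text
time_s: 49.65
position: [0.4547, -0.4196, 0.1981]
tcp_rot: [[1.0, -0.001, -0.021], [0.021, 0.001, 1.0], [-0.001, -1.0, 0.002]]
force: [-0.5, -0.6, -3.8]
opening: 0.161
```

```bash
python3 go.py .435 .135 .0605 2
```

```text
t 49.65 pos [ 0.4547 -0.4196  0.1981] yaw 1.2 tilt [-0.001 -1.     0.002] op 0.161 F [-0.5 -0.6 -3.8] j6 -144 v 5.6
shares [-0.098  1.731  6.934] turn y share -0.013
after turn: x,z -0.004 6.937 y 1.72
```

arm_command(translation=[[0,0,0.5],[-0.01,0,0.99],[-0.01,0,0.99]], rotation=[[0,0,0],[0,0,0],[0,0,0]], grip=[1,1,1])

```text
time_s: 49.95
position: [0.45, -0.3342, 0.1979]
tcp_rot: [[1.0, -0.006, -0.021], [0.021, 0.008, 1.0], [-0.005, -1.0, 0.009]]
force: [-0.1, 0.3, -3.2]
opening: 0.159
```

arm_command(translation=[[0,0,0.6],[-0.01,0,0.99],[-0.01,0,0.99]], rotation=[[0,0,0],[0,0,0],[0,0,0]], grip=[1,1,1])

```text
time_s: 50.25
position: [0.4475, -0.2566, 0.1985]
tcp_rot: [[1.0, -0.005, -0.022], [0.023, 0.005, 1.0], [-0.004, -1.0, 0.006]]
force: [-0.0, 0.4, -3.7]
opening: 0.161
```

arm_command(translation=[[0,0,0.6],[-0.01,0,0.99],[-0.01,0,0.99]], rotation=[[0,0,0],[0,0,0],[0,0,0]], grip=[1,1,1])

```text
time_s: 50.55
position: [0.445, -0.1788, 0.1988]
tcp_rot: [[1.0, -0.004, -0.023], [0.023, 0.004, 1.0], [-0.004, -1.0, 0.004]]
force: [-0.0, -0.9, -3.0]
opening: 0.156
```

arm_command(translation=[[0,0,0.6],[-0.02,0,0.99],[-0.02,0,0.99]], rotation=[[0,0,0],[0,0,0],[0,0,0]], grip=[1,1,1])

```text
time_s: 50.85
position: [0.4419, -0.1007, 0.199]
tcp_rot: [[1.0, -0.003, -0.024], [0.024, 0.002, 1.0], [-0.003, -1.0, 0.002]]
force: [-0.5, 0.4, -2.1]
opening: 0.161
```

arm_command(translation=[[0,0,0.6],[-0.02,0,0.99],[-0.02,0,0.99]], rotation=[[0,0,0],[0,0,0],[0,0,0]], grip=[1,1,1])

```text
time_s: 51.15
position: [0.4391, -0.0224, 0.1992]
tcp_rot: [[1.0, -0.001, -0.025], [0.025, 0.001, 1.0], [-0.001, -1.0, 0.001]]
force: [-0.7, 0.6, -3.2]
opening: 0.155
```

arm_command(translation=[[0,0,0.6],[-0.02,0,0.99],[-0.02,0,0.99]], rotation=[[0,0,0],[0,0,0],[0,0,0]], grip=[1,1,1])

```text
time_s: 51.45
position: [0.4365, 0.0561, 0.1994]
tcp_rot: [[1.0, 0.0, -0.025], [0.025, 0.0, 1.0], [0.0, -1.0, 0.0]]
force: [-0.3, -0.3, -3.4]
opening: 0.158
```

arm_command(translation=[[0,0,0.6],[-0.02,0.5,0.98],[-0.02,1,0.98],[-0.02,1,0.98],[-0.02,1,0.98]], rotation=[[0,-0.01,0],[0,-0.01,0],[0,-0.01,0],[0,-0.01,0],[0,-0.01,0]], grip=[1,1,1,1,1])

```text
time_s: 51.95
position: [0.4336, 0.1319, 0.1191]
tcp_rot: [[0.999, -0.001, -0.033], [0.033, -0.001, 0.999], [-0.001, -1.0, -0.001]]
force: [0.9, 1.0, -3.3]
opening: 0.159
```

```bash
python3 go.py .435 .135 .0590 2
```

```text
t 51.95 pos [0.4336 0.1319 0.1191] yaw 1.9 tilt [-0.001 -1.    -0.001] op 0.159 F [ 0.9  1.  -3.3] j6 -89 v 3.3
shares [0.019 0.751 0.038] turn y share -0.002
after turn: x,z 0.018 0.038 y 0.751
```

arm_command(translation=[[0,0.3,0.04],[0,0.6,0.04],[0,0.74,0.04],[0,0.75,0.04],[0,0.75,0.04]], rotation=[[0,0,0],[0,0,0],[0,0,0],[0,0,0],[0,0,0]], grip=[1,1,1,1,1])

```text
time_s: 52.45
position: [0.4338, 0.1359, 0.0606]
tcp_rot: [[0.999, 0.003, -0.034], [0.034, 0.0, 0.999], [0.003, -1.0, -0.0]]
force: [0.3, -0.2, -3.0]
opening: 0.154
```

```bash
python3 -c "
from h import *
for i in range(3): eyes.capture('scene')
"; python3 go.py .435 .135 .0590 2
```

```text
t 52.6 pos [0.4335 0.1363 0.0605] yaw 2.0 tilt [ 0.003 -1.     0.   ] op 0.159 F [-0.8 -0.  -3.8] j6 -89 v 0.3
shares [ 0.018  0.019 -0.016] turn y share -0.000
after turn: x,z 0.018 -0.016 y 0.019
```

arm_command(translation=[[0,0.022,0],[0,0.022,0],[0.1,0.022,0],[0.2,0.022,0],[0.2,0.022,0]], rotation=[[0,0,0],[0,0,0],[0,0,0],[0,0,0],[0,0,0]], grip=[1,1,1,1,1])

```text
time_s: 53.1
position: [0.4514, 0.137, 0.0578]
tcp_rot: [[0.999, 0.005, -0.035], [0.035, 0.0, 0.999], [0.005, -1.0, 0.0]]
force: [1.2, 0.2, -2.6]
opening: 0.156
```

arm_command(translation=[[0.08,0,0],[0.16,0,0],[0.24,0,0],[0.32,0,0],[0.32,0,0]], rotation=[[0,0,0],[0,0,0],[0,0,0],[0,0,0],[0,0,0]], grip=[1,1,1,1,1])

```text
time_s: 53.6
position: [0.4757, 0.1379, 0.0576]
tcp_rot: [[0.999, 0.002, -0.035], [0.035, 0.0, 0.999], [0.002, -1.0, 0.0]]
force: [-0.5, 0.6, 0.9]
opening: 0.158
```

```bash
python3 go.py .530 .138 .0590 2
```

```text
t 53.6 pos [0.4757 0.1379 0.0576] yaw 2.0 tilt [ 0.002 -1.     0.   ] op 0.158 F [-0.5  0.6  0.9] j6 -89 v 0.9
shares [ 0.678 -0.016 -0.022] turn y share 0.000
after turn: x,z 0.678 -0.022 y -0.017
```

arm_command(translation=[[0.08,-0.005,0],[0.16,-0.005,0],[0.24,-0.005,0],[0.32,-0.005,0],[0.32,-0.005,0]], rotation=[[0,0,0],[0,0,0],[0,0,0],[0,0,0],[0,0,0]], grip=[1,1,1,1,1])

```text
time_s: 54.1
position: [0.5017, 0.1387, 0.058]
tcp_rot: [[0.999, 0.003, -0.035], [0.035, 0.0, 0.999], [0.003, -1.0, 0.0]]
force: [1.0, -0.3, -2.5]
opening: 0.155
```

arm_command(translation=[[0.06,0,0],[0.12,0,0],[0.18,0,0],[0.24,0,0],[0.24,0,0]], rotation=[[0,0,0],[0,0,0],[0,0,0],[0,0,0],[0,0,0]], grip=[1,1,1,1,1])

```text
time_s: 54.6
position: [0.5202, 0.1394, 0.0581]
tcp_rot: [[0.999, 0.002, -0.035], [0.035, 0.0, 0.999], [0.002, -1.0, 0.0]]
force: [1.1, -0.5, -3.0]
opening: 0.162
```

arm_command(translation=[[0,-0.02,0],[0,-0.03,0],[0,-0.03,0],[0,-0.03,0]], rotation=[[0,0,0],[0,0,0],[0,0,0],[0,0,0]], grip=[1,1,1,1])

```text
time_s: 55.0
position: [0.5187, 0.1394, 0.0605]
tcp_rot: [[0.999, -0.0, -0.035], [0.035, 0.0, 0.999], [-0.0, -1.0, 0.0]]
force: [0.1, 0.7, -3.9]
opening: 0.164
```

arm_command(translation=[[0,-0.02,0],[0,-0.02,0],[0,-0.02,0],[0,-0.02,0]], rotation=[[0,0,0],[0,0,0],[0,0,0],[0,0,0]], grip=[1,1,1,1])

```text
time_s: 55.4
position: [0.5188, 0.1394, 0.062]
tcp_rot: [[0.999, -0.0, -0.035], [0.035, 0.0, 0.999], [-0.0, -1.0, 0.0]]
force: [-0.7, 0.3, -3.6]
opening: 0.157
```

arm_command(translation=[[0,0.045,0],[0,0.045,0],[0,0.045,0],[0,0.045,0]], rotation=[[0,0,0],[0,0,0],[0,0,0],[0,0,0]], grip=[1,1,1,1])

```text
time_s: 55.8
position: [0.5188, 0.1394, 0.0583]
tcp_rot: [[0.999, -0.0, -0.035], [0.035, -0.0, 0.999], [-0.0, -1.0, 0.0]]
force: [-0.8, 1.0, -3.3]
opening: 0.16
```

```bash
python3 go.py .530 .138 .0590 2
```

```text
t 55.8 pos [0.5188 0.1394 0.0583] yaw 2.0 tilt [-0. -1.  0.] op 0.160 F [-0.8  1.  -3.3] j6 -89 v 0.1
shares [ 0.139 -0.009 -0.022] turn y share 0.000
after turn: x,z 0.139 -0.022 y -0.009
```

Plate14 moves up and down about 4 mm without touching under the right radio, so that gap takes the 18 mm plate. Next I return plate14 to the mat and fetch plate18.

arm_command(translation=[[-0.2,-0.01,0],[-0.4,-0.01,0],[-0.6,-0.01,0],[-0.6,-0.01,0]], rotation=[[0,0,0],[0,0,0],[0,0,0],[0,0,0]], grip=[1,1,1,1])

```text
time_s: 56.2
position: [0.4674, 0.1377, 0.059]
tcp_rot: [[0.999, -0.006, -0.035], [0.035, -0.0, 0.999], [-0.006, -1.0, -0.0]]
force: [-0.8, 0.8, -3.2]
opening: 0.159
```

arm_command(translation=[[-0.3,0,0],[-0.5,-0.2,0],[-0.5,-0.6,0],[-0.5,-0.9,0]], rotation=[[0,0,0],[0,0,0],[0,0,0],[0,0,0]], grip=[1,1,1,1])

```text
time_s: 56.6
position: [0.4318, 0.1364, 0.1324]
tcp_rot: [[0.999, 0.002, -0.035], [0.035, 0.0, 0.999], [0.002, -1.0, 0.0]]
force: [1.2, 0.2, -3.2]
opening: 0.162
```

arm_command(translation=[[0,-0.4,-0.5],[0,-0.75,-1],[0,-0.75,-1]], rotation=[[0,0,0],[0,0,0],[0,0,0]], grip=[1,1,1])

```text
time_s: 56.9
position: [0.4388, 0.0522, 0.1951]
tcp_rot: [[0.999, 0.013, -0.031], [0.031, -0.003, 1.0], [0.012, -1.0, -0.004]]
force: [2.2, -0.6, -3.5]
opening: 0.154
```

arm_command(translation=[[0,0,-0.6],[0,0,-1],[0,0,-1]], rotation=[[0,0,0],[0,0,0],[0,0,0]], grip=[1,1,1])

```text
time_s: 57.2
position: [0.4387, -0.0269, 0.1915]
tcp_rot: [[1.0, 0.004, -0.031], [0.031, -0.002, 1.0], [0.004, -1.0, -0.002]]
force: [-0.2, -0.4, -3.6]
opening: 0.159
```

arm_command(translation=[[0,0,-0.6],[0,0,-1],[0,0,-1]], rotation=[[0,0,0],[0,0,0],[0,0,0]], grip=[1,1,1])

```text
time_s: 57.5
position: [0.4417, -0.1069, 0.1913]
tcp_rot: [[0.999, 0.004, -0.032], [0.032, -0.003, 0.999], [0.004, -1.0, -0.003]]
force: [0.8, -0.9, -2.1]
opening: 0.158
```

arm_command(translation=[[0,0,-0.6],[0,0,-1],[0,0,-1]], rotation=[[0,0,0],[0,0,0],[0,0,0]], grip=[1,1,1])

```text
time_s: 57.8
position: [0.4444, -0.1869, 0.1913]
tcp_rot: [[0.999, 0.004, -0.032], [0.032, -0.003, 0.999], [0.004, -1.0, -0.003]]
force: [-0.1, -0.3, -3.2]
opening: 0.155
```

arm_command(translation=[[0,0,-0.6],[0,0,-1],[0,0,-1]], rotation=[[0,0,0],[0,0,0],[0,0,0]], grip=[1,1,1])

```text
time_s: 58.1
position: [0.4469, -0.2668, 0.1913]
tcp_rot: [[0.999, 0.003, -0.032], [0.032, -0.004, 0.999], [0.003, -1.0, -0.004]]
force: [-0.5, 0.5, -2.4]
opening: 0.155
```

arm_command(translation=[[0,0,-0.6],[0,0,-1],[0,0,-1]], rotation=[[0,0,0],[0,0,0],[0,0,0]], grip=[1,1,1])

```text
time_s: 58.4
position: [0.4494, -0.3465, 0.1912]
tcp_rot: [[0.999, 0.003, -0.033], [0.033, -0.004, 0.999], [0.002, -1.0, -0.004]]
force: [0.6, -0.6, -2.7]
opening: 0.161
```

arm_command(translation=[[0,0,-0.6],[0,0,-1],[0,0,-1]], rotation=[[0,0,0],[0,0,0],[0,0,0]], grip=[1,1,1])

```text
time_s: 58.7
position: [0.4518, -0.4261, 0.191]
tcp_rot: [[0.999, 0.002, -0.033], [0.033, -0.003, 0.999], [0.002, -1.0, -0.003]]
force: [0.4, 0.7, -3.0]
opening: 0.159
```

arm_command(translation=[[0,0,0],[0,0,0],[0,0,0],[0,0,0],[0,0,0]], rotation=[[0,0.585,0],[0,0.585,0],[0,0.585,0],[0,0.585,0],[0,0.585,0]], grip=[1,1,1,1,1])

```text
time_s: 59.2
position: [0.4509, -0.42, 0.1904]
tcp_rot: [[0.838, -0.002, 0.545], [-0.545, 0.004, 0.838], [-0.003, -1.0, 0.002]]
force: [0.1, 0.3, -2.9]
opening: 0.161
```

arm_command(translation=[[0,0,0],[0,0,0],[0,0,0],[0,0,0],[0,0,0]], rotation=[[0,0.585,0],[0,0.585,0],[0,0.585,0],[0,0.585,0],[0,0.585,0]], grip=[1,1,1,1,1])

```text
time_s: 59.7
position: [0.4508, -0.4212, 0.1907]
tcp_rot: [[0.374, -0.001, 0.927], [-0.927, 0.002, 0.374], [-0.002, -1.0, 0.0]]
force: [0.7, 0.7, -3.3]
opening: 0.158
```

arm_command(translation=[[0,0,0],[0,0,0],[0,0,0],[0,0,0],[0,0,0]], rotation=[[0,0.585,0],[0,0.585,0],[0,0.585,0],[0,0.585,0],[0,0.585,0]], grip=[1,1,1,1,1])

```text
time_s: 60.2
position: [0.4507, -0.4221, 0.1909]
tcp_rot: [[-0.226, -0.0, 0.974], [-0.974, 0.001, -0.226], [-0.001, -1.0, -0.001]]
force: [-0.6, 0.1, -2.8]
opening: 0.16
```

```bash
python3 go.py .4552 -.4195 .0605 -103.3
```

```text
t 60.2 pos [ 0.4507 -0.4221  0.1909] yaw -103.1 tilt [-0.001 -1.    -0.001] op 0.160 F [-0.6  0.1 -2.8] j6 -40 v 2.2
shares [-0.042  1.63   0.048] turn y share 0.004
after turn: x,z -0.044 0.047 y 1.63
```

arm_command(translation=[[-0.04,0.4,0.05],[-0.04,0.8,0.05],[-0.04,0.8,0.05]], rotation=[[0,0,0],[0,0,0],[0,0,0]], grip=[1,1,1])

```text
time_s: 60.5
position: [0.4531, -0.4175, 0.1229]
tcp_rot: [[-0.225, -0.007, 0.974], [-0.974, 0.009, -0.225], [-0.007, -1.0, -0.008]]
force: [-1.1, 0.6, -3.8]
opening: 0.157
```

arm_command(translation=[[0,0.3,0],[0,0.6,0],[0,0.77,0],[0,0.83,0],[0,0.83,0]], rotation=[[0,0,0],[0,0,0],[0,0,0],[0,0,0],[0,0,0]], grip=[1,1,1,1,1])

```text
time_s: 61.0
position: [0.4554, -0.4213, 0.0612]
tcp_rot: [[-0.229, 0.0, 0.974], [-0.974, -0.0, -0.229], [0.0, -1.0, 0.0]]
force: [0.2, 0.3, -2.6]
opening: 0.158
```

arm_command(translation=[[0,0,0],[0,0,0],[0,0,0],[0,0,0],[0,0,0]], rotation=[[0,0,0],[0,0,0],[0,0,0],[0,0,0],[0,0,0]], grip=[0,0,0,0,0])

```text
time_s: 61.5
position: [0.4553, -0.4214, 0.0613]
tcp_rot: [[-0.23, 0.001, 0.973], [-0.973, -0.001, -0.23], [0.001, -1.0, 0.001]]
force: [0.5, 0.2, 0.6]
opening: 0.473
```

arm_command(translation=[[0,-0.5,0],[0,-1,0],[0,-1,0]], rotation=[[0,0,0],[0,0,0],[0,0,0]], grip=[0,0,0])

```text
time_s: 61.8
position: [0.4577, -0.4243, 0.1464]
tcp_rot: [[-0.23, 0.007, 0.973], [-0.973, -0.009, -0.23], [0.008, -1.0, 0.009]]
force: [0.8, -0.4, 0.5]
opening: 0.501
```

arm_command(translation=[[-0.4,-0.4,-0.03],[-0.83,-0.75,-0.07],[-0.83,-0.75,-0.07]], rotation=[[0,0,0],[0,0,0],[0,0,0]], grip=[0,0,0])

```text
time_s: 62.1
position: [0.4662, -0.3523, 0.2038]
tcp_rot: [[-0.227, 0.003, 0.974], [-0.974, -0.001, -0.227], [0.001, -1.0, 0.003]]
force: [1.4, -1.1, 0.4]
opening: 0.501
```

arm_command(translation=[[-0.4,0,-0.03],[-0.83,0,-0.07],[-0.83,0,-0.07]], rotation=[[0,0,0],[0,0,0],[0,0,0]], grip=[0,0,0])

```text
time_s: 62.4
position: [0.4738, -0.2851, 0.1996]
tcp_rot: [[-0.227, -0.003, 0.974], [-0.974, 0.004, -0.227], [-0.003, -1.0, -0.004]]
force: [0.6, -0.7, 0.3]
opening: 0.498
```

arm_command(translation=[[-0.4,0,-0.03],[-0.83,0,-0.07],[-0.83,0,-0.07],[-0.83,0,-0.07],[-0.83,0,-0.07]], rotation=[[0,-0.05,0],[0,-0.05,0],[0,-0.05,0],[0,-0.05,0],[0,-0.05,0]], grip=[0,0,0,0,0])

```text
time_s: 62.9
position: [0.4849, -0.2249, 0.2005]
tcp_rot: [[-0.179, 0.0, 0.984], [-0.984, -0.001, -0.179], [0.001, -1.0, 0.001]]
force: [-0.0, 0.1, 0.3]
opening: 0.5
```

```bash
python3 look.py w11.png 18; python3 go.py .4845 -.2222 .0600 -100.2
```

```text
18 [ 0.4778 -0.2657] -98.6 cost 0.053 tab [ 0.4845 -0.2212]
t 62.95 pos [ 0.4848 -0.225   0.2006] yaw -100.4 tilt [ 0.001 -1.     0.001] op 0.500 F [-0.4 -0.1  0.5] j6 -26 v 0.1
shares [-0.035  1.757 -0.011] turn y share -0.003
after turn: x,z -0.033 -0.01 y 1.757
```

arm_command(translation=[[-0.03,0.45,0],[-0.03,0.9,0],[-0.03,0.9,0]], rotation=[[0,0,0],[0,0,0],[0,0,0]], grip=[0,0,0])

```text
time_s: 63.25
position: [0.4823, -0.2205, 0.125]
tcp_rot: [[-0.18, -0.008, 0.984], [-0.984, 0.005, -0.18], [-0.004, -1.0, -0.008]]
force: [-0.4, 0.7, -0.4]
opening: 0.5
```

arm_command(translation=[[0,0.4,0],[0,0.75,0],[0,0.86,0],[0,0.86,0],[0,0.86,0]], rotation=[[0,0,0],[0,0,0],[0,0,0],[0,0,0],[0,0,0]], grip=[0,0,0,0,0])

```text
time_s: 63.75
position: [0.4859, -0.222, 0.0613]
tcp_rot: [[-0.179, 0.002, 0.984], [-0.984, -0.001, -0.179], [0.001, -1.0, 0.002]]
force: [-0.5, -0.4, 0.2]
opening: 0.5
```

arm_command(translation=[[0,0,0],[0,0,0],[0,0,0],[0,0,0],[0,0,0]], rotation=[[0,0,0],[0,0,0],[0,0,0],[0,0,0],[0,0,0]], grip=[1,1,1,1,1])

```text
time_s: 64.25
position: [0.4849, -0.2209, 0.0603]
tcp_rot: [[-0.178, -0.0, 0.984], [-0.984, 0.0, -0.178], [0.0, -1.0, -0.0]]
force: [-0.6, 1.2, 4.0]
opening: 0.159
```

arm_command(translation=[[0,0,0],[0,0,0],[0,0,0],[0,0,0],[0,0,0]], rotation=[[0,0,0],[0,0,0],[0,0,0],[0,0,0],[0,0,0]], grip=[1,1,1,1,1])

```text
time_s: 64.75
position: [0.4849, -0.2209, 0.0603]
tcp_rot: [[-0.178, -0.0, 0.984], [-0.984, 0.0, -0.178], [-0.0, -1.0, -0.0]]
force: [-1.6, 0.4, 5.2]
opening: 0.157
```

arm_command(translation=[[0,-0.3,0],[0,-0.7,0],[0,-1,0],[0,-1,0]], rotation=[[0,0,0],[0,0,0],[0,0,0],[0,0,0]], grip=[1,1,1,1])

```text
time_s: 65.15
position: [0.4866, -0.2221, 0.142]
tcp_rot: [[-0.179, 0.005, 0.984], [-0.984, -0.003, -0.179], [0.002, -1.0, 0.005]]
force: [0.7, -0.5, -2.9]
opening: 0.16
```

arm_command(translation=[[0,-0.5,0],[0,-0.75,0],[0,-0.75,0],[0,-0.75,0],[0,-0.75,0]], rotation=[[0,-0.57,0],[0,-0.57,0],[0,-0.57,0],[0,-0.57,0],[0,-0.57,0]], grip=[1,1,1,1,1])

```text
time_s: 65.65
position: [0.484, -0.2203, 0.1981]
tcp_rot: [[0.405, -0.003, 0.914], [-0.914, 0.002, 0.405], [-0.003, -1.0, -0.002]]
force: [-0.3, -0.0, -3.5]
opening: 0.157
```

arm_command(translation=[[0,0,0],[0,0,0],[0,0,0],[0,0,0],[0,0,0]], rotation=[[0,-0.57,0],[0,-0.57,0],[0,-0.57,0],[0,-0.57,0],[0,-0.57,0]], grip=[1,1,1,1,1])

```text
time_s: 66.15
position: [0.4842, -0.2205, 0.1983]
tcp_rot: [[0.847, -0.003, 0.531], [-0.531, 0.002, 0.847], [-0.003, -1.0, 0.0]]
force: [0.5, -0.4, -2.9]
opening: 0.16
```

arm_command(translation=[[0,0,0],[0,0,0],[0,0,0],[0,0,0],[0,0,0]], rotation=[[0,-0.57,0],[0,-0.57,0],[0,-0.57,0],[0,-0.57,0],[0,-0.57,0]], grip=[1,1,1,1,1])

```text
time_s: 66.65
position: [0.4845, -0.2208, 0.199]
tcp_rot: [[0.999, -0.002, -0.035], [0.035, 0.001, 0.999], [-0.002, -1.0, 0.001]]
force: [0.8, 0.3, -3.5]
opening: 0.163
```

arm_command(translation=[[-0.05,0,0.5],[-0.09,0,0.9],[-0.09,0,0.9]], rotation=[[0,0,0],[0,0,0],[0,0,0]], grip=[1,1,1])

```text
time_s: 66.95
position: [0.4719, -0.1448, 0.1988]
tcp_rot: [[0.999, -0.006, -0.036], [0.036, 0.005, 0.999], [-0.006, -1.0, 0.005]]
force: [-0.3, 0.8, -3.2]
opening: 0.158
```

arm_command(translation=[[-0.05,0,0.5],[-0.09,0,0.9],[-0.09,0,0.9]], rotation=[[0,0,0],[0,0,0],[0,0,0]], grip=[1,1,1])

```text
time_s: 67.25
position: [0.4623, -0.0741, 0.1992]
tcp_rot: [[0.999, -0.005, -0.038], [0.038, 0.003, 0.999], [-0.005, -1.0, 0.003]]
force: [-0.4, -0.4, -3.6]
opening: 0.158
```

arm_command(translation=[[-0.05,0,0.5],[-0.09,0,0.9],[-0.09,0,0.9]], rotation=[[0,0,0],[0,0,0],[0,0,0]], grip=[1,1,1])

```text
time_s: 67.55
position: [0.4529, -0.0034, 0.1995]
tcp_rot: [[0.999, -0.003, -0.039], [0.039, 0.002, 0.999], [-0.003, -1.0, 0.002]]
force: [-0.4, 1.1, -3.5]
opening: 0.156
```

arm_command(translation=[[-0.05,0,0.5],[-0.09,0,0.9],[-0.09,0,0.9]], rotation=[[0,0,0],[0,0,0],[0,0,0]], grip=[1,1,1])

```text
time_s: 67.85
position: [0.4437, 0.0675, 0.1997]
tcp_rot: [[0.999, -0.002, -0.039], [0.039, 0.001, 0.999], [-0.001, -1.0, 0.001]]
force: [0.2, -0.3, -4.3]
opening: 0.154
```

arm_command(translation=[[-0.05,0,0.5],[-0.09,0.5,0.9],[-0.09,0.95,0.9],[-0.09,0.95,0.9],[-0.09,0.95,0.9]], rotation=[[0,0,0],[0,0,0],[0,0,0],[0,0,0],[0,0,0]], grip=[1,1,1,1,1])

```text
time_s: 68.35
position: [0.4353, 0.1362, 0.1238]
tcp_rot: [[0.999, -0.001, -0.038], [0.038, -0.001, 0.999], [-0.001, -1.0, -0.0]]
force: [1.4, 0.1, -3.3]
opening: 0.162
```

```bash
python3 -c "
from h import *
for i in range(2): eyes.capture('scene')
"; python3 go.py .435 .137 .0600 2
```

```text
t 68.45 pos [0.4366 0.1363 0.1254] yaw 2.2 tilt [ 0.004 -1.    -0.   ] op 0.158 F [ 0.1  0.6 -4.1] j6 -89 v 1.0
shares [-0.023  0.817  0.01 ] turn y share 0.003
after turn: x,z -0.02 0.01 y 0.817
```

arm_command(translation=[[-0.02,0.4,0],[-0.02,0.7,0],[-0.02,0.81,0],[-0.02,0.82,0],[-0.02,0.82,0]], rotation=[[0,0,0],[0,0,0],[0,0,0],[0,0,0],[0,0,0]], grip=[1,1,1,1,1])

```text
time_s: 68.95
position: [0.4344, 0.1369, 0.0596]
tcp_rot: [[0.999, 0.003, -0.04], [0.04, 0.0, 0.999], [0.003, -1.0, 0.0]]
force: [-0.1, 0.3, -2.6]
opening: 0.157
```

```bash
python3 -c "
from h import *
for i in range(3): eyes.capture('scene')
"; python3 go.py .435 .137 .0592 2
```

```text
t 69.1 pos [0.4343 0.1372 0.0595] yaw 2.3 tilt [ 0.003 -1.     0.   ] op 0.159 F [ 0.4 -0.  -3.9] j6 -89 v 0.3
shares [ 0.009  0.003 -0.002] turn y share 0.005
after turn: x,z 0.009 -0.002 y 0.003
```

arm_command(translation=[[0.1,0.006,0],[0.2,0.006,0],[0.28,0.006,0],[0.28,0.006,0]], rotation=[[0,0,0],[0,0,0],[0,0,0],[0,0,0]], grip=[1,1,1,1])

```text
time_s: 69.5
position: [0.456, 0.1381, 0.0586]
tcp_rot: [[0.999, 0.0, -0.04], [0.04, 0.0, 0.999], [0.0, -1.0, 0.0]]
force: [-3.9, 0.5, 5.0]
opening: 0.16
```

arm_command(translation=[[0.05,0,0],[0.1,0,0],[0.15,0,0],[0.2,0,0],[0.2,0,0]], rotation=[[0,0,0],[0,0,0],[0,0,0],[0,0,0],[0,0,0]], grip=[1,1,1,1,1])

```text
time_s: 70.0
position: [0.4704, 0.1388, 0.0585]
tcp_rot: [[0.999, -0.003, -0.041], [0.041, -0.0, 0.999], [-0.003, -1.0, -0.0]]
force: [-5.6, -0.2, 9.2]
opening: 0.154
```

```bash
python3 go.py .530 .138 .0592 2
```

```text
t 70.0 pos [0.4704 0.1388 0.0585] yaw 2.3 tilt [-0.003 -1.    -0.   ] op 0.154 F [-5.6 -0.2  9.2] j6 -89 v 0.3
shares [ 0.744 -0.01  -0.04 ] turn y share 0.005
after turn: x,z 0.745 -0.036 y -0.008
```

arm_command(translation=[[0,-0.006,0],[0.05,-0.006,0],[0.1,-0.006,0],[0.15,-0.006,0],[0.15,-0.006,0]], rotation=[[0,0,0],[0,0,0],[0,0,0],[0,0,0],[0,0,0]], grip=[1,1,1,1,1])

```text
time_s: 70.5
position: [0.4845, 0.1392, 0.0586]
tcp_rot: [[0.999, 0.001, -0.04], [0.04, 0.0, 0.999], [0.001, -1.0, 0.0]]
force: [-1.8, -0.5, 2.7]
opening: 0.154
```

arm_command(translation=[[0.06,0,0],[0.12,0,0],[0.18,0,0],[0.25,0,0],[0.25,0,0]], rotation=[[0,0,0],[0,0,0],[0,0,0],[0,0,0],[0,0,0]], grip=[1,1,1,1,1])

```text
time_s: 71.0
position: [0.5044, 0.14, 0.0586]
tcp_rot: [[0.999, 0.002, -0.04], [0.04, 0.0, 0.999], [0.002, -1.0, 0.0]]
force: [-0.5, 0.7, 1.7]
opening: 0.16
```

```bash
python3 go.py .530 .138 .0592 2
```

```text
t 71.0 pos [0.5044 0.14   0.0586] yaw 2.3 tilt [ 0.002 -1.     0.   ] op 0.160 F [-0.5  0.7  1.7] j6 -89 v 0.7
shares [ 0.319 -0.008 -0.038] turn y share 0.005
after turn: x,z 0.319 -0.036 y -0.008
```

arm_command(translation=[[0.07,0,0],[0.14,0,0],[0.21,0,0],[0.28,0,0],[0.28,0,0]], rotation=[[0,0,0],[0,0,0],[0,0,0],[0,0,0],[0,0,0]], grip=[1,1,1,1,1])

```text
time_s: 71.5
position: [0.5264, 0.1409, 0.0586]
tcp_rot: [[0.999, 0.001, -0.04], [0.04, 0.0, 0.999], [0.001, -1.0, 0.0]]
force: [-1.0, -0.6, 3.8]
opening: 0.157
```

arm_command(translation=[[0.015,0,0],[0.03,0,0],[0.045,0,0],[0.045,0,0],[0.045,0,0]], rotation=[[0,0,0],[0,0,0],[0,0,0],[0,0,0],[0,0,0]], grip=[1,1,1,1,1])

```text
time_s: 72.0
position: [0.527, 0.141, 0.0585]
tcp_rot: [[0.999, -0.005, -0.041], [0.041, -0.0, 0.999], [-0.005, -1.0, -0.0]]
force: [-6.3, -0.3, 7.6]
opening: 0.163
```

arm_command(translation=[[0.015,0,0],[0.03,0,0],[0.03,0,0],[0.03,0,0]], rotation=[[0,0,0],[0,0,0],[0,0,0],[0,0,0]], grip=[1,1,1,1])

```text
time_s: 72.4
position: [0.5292, 0.1411, 0.0586]
tcp_rot: [[0.999, -0.005, -0.041], [0.041, -0.0, 0.999], [-0.005, -1.0, -0.0]]
force: [-5.9, -0.6, 7.2]
opening: 0.159
```

```bash
python3 go.py .530 .138 .0592 2
```

```text
t 72.4 pos [0.5292 0.1411 0.0586] yaw 2.3 tilt [-0.005 -1.    -0.   ] op 0.159 F [-5.9 -0.6  7.2] j6 -89 v 0.1
shares [ 0.008 -0.008 -0.039] turn y share 0.005
after turn: x,z 0.008 -0.039 y -0.008
```

arm_command(translation=[[0.02,-0.004,0],[0.04,-0.004,0],[0.04,-0.004,0],[0.04,-0.004,0]], rotation=[[0,0,0],[0,0,0],[0,0,0],[0,0,0]], grip=[1,1,1,1])

```text
time_s: 72.8
position: [0.5294, 0.1411, 0.0585]
tcp_rot: [[0.999, -0.011, -0.041], [0.041, -0.001, 0.999], [-0.011, -1.0, -0.0]]
force: [-11.0, -0.7, 10.1]
opening: 0.16
```

arm_command(translation=[[0.02,0,0],[0.04,0,0],[0.04,0,0],[0.04,0,0]], rotation=[[0,0,0],[0,0,0],[0,0,0],[0,0,0]], grip=[1,1,1,1])

```text
time_s: 73.2
position: [0.5296, 0.1411, 0.0585]
tcp_rot: [[0.999, -0.018, -0.041], [0.041, -0.001, 0.999], [-0.018, -1.0, -0.001]]
force: [-15.3, -1.3, 14.4]
opening: 0.159
```

```bash
python3 go.py .530 .138 .0592 2;python3 - <<'E'
from fit import *
c=cap('side','side4.png')
b=c['img'][195:335,180:320]
cv2.imwrite('pics/side4z.png',cv2.resize(b,None,fx=4,fy=4,interpolation=cv2.INTER_CUBIC))
E
```

```text
t 73.2 pos [0.5296 0.1411 0.0585] yaw 2.4 tilt [-0.018 -1.    -0.001] op 0.159 F [-15.3  -1.3  14.4] j6 -89 v 0.1
shares [ 0.004 -0.009 -0.039] turn y share 0.006
after turn: x,z 0.004 -0.039 y -0.009
```

View pics/side4z.png

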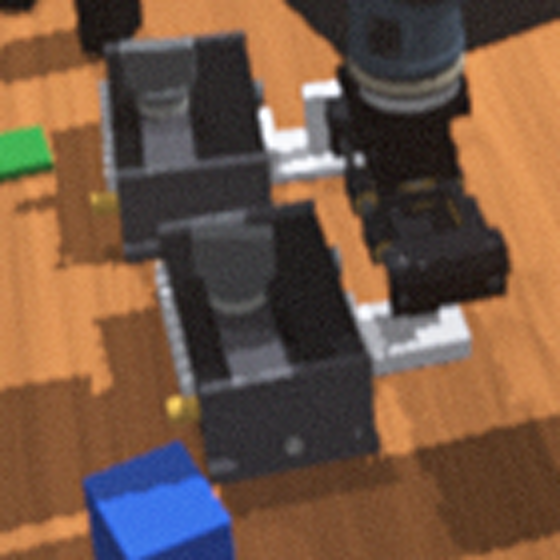

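arm_command(translation=[[-0.05,0,0],[-0.1,0,0],[-0.1,0,0]], rotation=[[0,0,0],[0,0,0],[0,0,0]], grip=[1,1,1])

```text
time_s: 73.55
position: [0.5293, 0.1411, 0.0586]
tcp_rot: [[0.999, -0.001, -0.04], [0.04, -0.0, 0.999], [-0.001, -1.0, 0.0]]
force: [-3.7, 0.5, 4.1]
opening: 0.159
```

arm_command(translation=[[0,0,0],[0,0,0],[0,0,0],[0,0,0],[0,0,0]], rotation=[[0,0,0],[0,0,0],[0,0,0],[0,0,0],[0,0,0]], grip=[0,0,0,0,0])

```text
time_s: 74.05
position: [0.5306, 0.141, 0.0587]
tcp_rot: [[0.999, 0.001, -0.04], [0.04, 0.0, 0.999], [0.001, -1.0, 0.0]]
force: [0.7, 0.9, -0.6]
opening: 0.472
```

arm_command(translation=[[0,-0.3,0],[0,-0.7,0],[0,-1,0]], rotation=[[0,0,0],[0,0,0],[0,0,0]], grip=[0,0,0])

```text
time_s: 74.35
position: [0.5305, 0.1411, 0.14]
tcp_rot: [[0.999, 0.001, -0.04], [0.04, 0.0, 0.999], [0.001, -1.0, 0.0]]
force: [0.3, 0.2, -0.1]
opening: 0.499
```

arm_command(translation=[[0,-0.5,0],[0,-1,0],[0.3,-1,0],[0.8,-1,0]], rotation=[[0,0,0],[0,0,0],[0,0,0],[0,0,0]], grip=[0,0,0,0])

```text
time_s: 74.75
position: [0.5932, 0.144, 0.221]
tcp_rot: [[0.999, 0.001, -0.041], [0.041, 0.0, 0.999], [0.001, -1.0, 0.0]]
force: [1.5, 0.2, -0.2]
opening: 0.5
```

arm_command(translation=[[0.5,0,-0.05],[0.9,0,-0.05],[0.9,0,-0.05]], rotation=[[0,0.04,0],[0,0.04,0],[0,0.04,0]], grip=[0,0,0])

```text
time_s: 75.05
position: [0.6705, 0.142, 0.2185]
tcp_rot: [[1.0, 0.005, 0.003], [-0.003, 0.0, 1.0], [0.005, -1.0, 0.0]]
force: [0.3, -0.4, 0.6]
opening: 0.503
```

arm_command(translation=[[0.5,0,0],[0.65,0,0],[0.65,0,0],[0.65,0,0],[0.65,0,0]], rotation=[[0,0,0],[0,0,0],[0,0,0],[0,0,0],[0,0,0]], grip=[0,0,0,0,0])

```text
time_s: 75.55
position: [0.7166, 0.1427, 0.2186]
tcp_rot: [[1.0, -0.002, 0.001], [-0.001, -0.0, 1.0], [-0.002, -1.0, -0.0]]
force: [0.4, -0.3, -0.0]
opening: 0.498
```

```bash
python3 - <<'E'
from h import *
import pickle
eyes.capture('wrist')
c=cap('wrist','w12.png'); pickle.dump(c,open('w12.pkl','wb'))
print(-c['R'].T@c['t'])
for th,z in (('radio_a',0),('knob_a',.1),('knob_a',.115)):
    for d in models.spot_point('wrist',th):
        p=np.array(d['point'])*[560,420]; print(th,round(d['conf'],2),p.round(),ray(c,p,z).round(4)[:2])
cv2.imwrite('pics/w12z.png',cv2.resize(c['img'][:225],None,fx=1.42,fy=1.42,interpolation=cv2.INTER_CUBIC))
E
python3 go.py
```

```text
[0.65043739 0.1433094  0.35938833]
radio_a 0.69 [279. 118.] [0.6348 0.1411]
radio_a 0.55 [ 74. 138.] [ 0.6551 -0.0834]
knob_a 0.92 [278. 132.] [0.6493 0.1409]
knob_a 0.92 [278. 132.] [0.6493 0.141 ]
t 75.8 pos [0.7177 0.1426 0.2191] yaw -0.1 tilt [-0. -1.  0.] op 0.500 F [-0.7 -0.6  0.4] j6 -87 v 0.4
```

View pics/w12z.png

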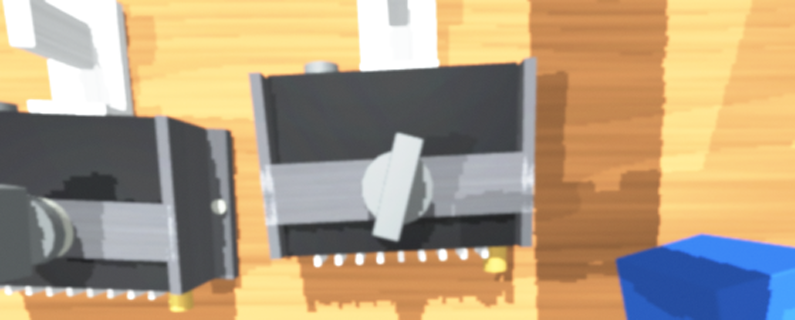

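arm_command(translation=[[-0.4,0,0],[-0.86,0,0],[-0.86,0,0],[-0.86,0,0]], rotation=[[0,0.18,0],[0,0.18,0],[0,0.18,0],[0,0.18,0]], grip=[0,0,0,0])

```text
time_s: 76.2
position: [0.6489, 0.1427, 0.2193]
tcp_rot: [[0.982, 0.001, 0.188], [-0.188, -0.0, 0.982], [0.001, -1.0, 0.0]]
force: [1.4, 0.7, 0.2]
opening: 0.497
```

arm_command(translation=[[0,0.4,0],[0,0.7,0],[0,0.7,0],[0,0.7,0]], rotation=[[0,0,0],[0,0,0],[0,0,0],[0,0,0]], grip=[0,0,0,0])

```text
time_s: 76.6
position: [0.6507, 0.1425, 0.1629]
tcp_rot: [[0.982, 0.001, 0.189], [-0.189, 0.0, 0.982], [0.001, -1.0, 0.0]]
force: [-0.0, -0.3, 0.8]
opening: 0.501
```

```bash
python3 go.py .649 .1415 .127 -11
```

```text
t 76.6 pos [0.6507 0.1425 0.1629] yaw -10.9 tilt [ 0.001 -1.     0.   ] op 0.501 F [-0.  -0.3  0.8] j6 -76 v 1.8
shares [-0.019  0.448 -0.016] turn y share 0.002
after turn: x,z -0.019 -0.016 y 0.449
```

arm_command(translation=[[-0.02,0.2,-0.015],[-0.02,0.35,-0.015],[-0.02,0.44,-0.015],[-0.02,0.44,-0.015]], rotation=[[0,0,0],[0,0,0],[0,0,0],[0,0,0]], grip=[0,0,0,0])

```text
time_s: 77.0
position: [0.6473, 0.1417, 0.1269]
tcp_rot: [[0.982, -0.001, 0.189], [-0.189, -0.0, 0.982], [-0.001, -1.0, -0.0]]
force: [0.4, -0.7, 0.2]
opening: 0.499
```

arm_command(translation=[[0,0,0],[0,0,0],[0,0,0],[0,0,0],[0,0,0]], rotation=[[0,0,0],[0,0,0],[0,0,0],[0,0,0],[0,0,0]], grip=[1,1,1,1,1])

```text
time_s: 77.5
position: [0.6478, 0.1422, 0.1279]
tcp_rot: [[0.982, 0.001, 0.189], [-0.189, 0.001, 0.982], [0.001, -1.0, 0.001]]
force: [-0.3, 1.6, 0.6]
opening: 0.159
```

arm_command(translation=[[0,0,0],[0,0,0],[0,0,0]], rotation=[[0,0,0],[0,0,0],[0,0,0]], grip=[1,1,1])

```text
time_s: 77.8
position: [0.6478, 0.1421, 0.1279]
tcp_rot: [[0.982, 0.001, 0.189], [-0.189, 0.001, 0.982], [0.001, -1.0, 0.001]]
force: [-0.8, 1.4, 2.7]
opening: 0.16
```

```bash
python3 go.py; python3 -c "
from h import *
print(bot.read_state()['moment'])"
```

```text
t 77.8 pos [0.6478 0.1421 0.1279] yaw -10.9 tilt [ 0.001 -1.     0.001] op 0.160 F [-0.8  1.4  2.7] j6 -76 v 0.1
[ 0.41985955 -0.06172538  0.01411944]
```

arm_command(translation=[[0,0,0],[0,0,0],[0,0,0],[0,0,0]], rotation=[[0,0.1,0],[0,0.2,0],[0,0.3,0],[0,0.4,0]], grip=[1,1,1,1])

```text
time_s: 78.2
position: [0.648, 0.1428, 0.1279]
tcp_rot: [[0.818, 0.002, 0.576], [-0.576, 0.002, 0.818], [0.0, -1.0, 0.002]]
force: [1.6, 4.2, 1.9]
opening: 0.16
```

```bash
echo "from h import *
print(bot.read_state()['moment'].round(3) if hasattr(bot.read_state()['moment'],'round') else bot.read_state()['moment'])" > m.py; python3 m.py
```

```text
[ 0.737 -0.1    0.02 ]
```

arm_command(translation=[[0,0.003,0],[0,0.006,0],[0,0.01,0],[0,0.01,0]], rotation=[[0,0.1,0],[0,0.2,0],[0,0.3,0],[0,0.4,0]], grip=[1,1,1,1])

```text
time_s: 78.6
position: [0.6486, 0.1434, 0.1279]
tcp_rot: [[0.513, 0.003, 0.858], [-0.858, 0.003, 0.513], [-0.001, -1.0, 0.004]]
force: [2.1, 5.8, 3.5]
opening: 0.156
```

```bash
python3 m.py
```

```text
[ 0.949 -0.079  0.14 ]
```

arm_command(translation=[[0,0.003,0],[0,0.006,0],[0,0.006,0],[0,0.006,0]], rotation=[[0,0.1,0],[0,0.2,0],[0,0.3,0],[0,0.3,0]], grip=[1,1,1,1])

```text
time_s: 79.0
position: [0.6492, 0.1437, 0.1279]
tcp_rot: [[0.225, 0.005, 0.974], [-0.974, 0.003, 0.225], [-0.002, -1.0, 0.005]]
force: [0.6, 6.4, 5.6]
opening: 0.157
```

```bash
python3 m.py; python3 go.py
```

```text
[ 0.993 -0.097 -0.006]
t 79.0 pos [0.6492 0.1437 0.1279] yaw -77.0 tilt [-0.002 -1.     0.005] op 0.157 F [0.6 6.4 5.6] j6 -10 v 3.2
```

arm_command(translation=[[0,0,0],[0,0,0],[0,0,0],[0,0,0]], rotation=[[0,0.1,0],[0,0.2,0],[0,0.3,0],[0,0.3,0]], grip=[1,1,1,1])

```text
time_s: 79.4
position: [0.6498, 0.1437, 0.1279]
tcp_rot: [[-0.087, 0.006, 0.996], [-0.996, 0.003, -0.087], [-0.004, -1.0, 0.006]]
force: [2.6, 6.1, 4.5]
opening: 0.161
```

arm_command(translation=[[0,0,0],[0,0,0],[0,0,0],[0,0,0],[0,0,0]], rotation=[[0,0,0],[0,0,0],[0,0,0],[0,0,0],[0,0,0]], grip=[0,0,0,0,0])

```text
time_s: 79.9
position: [0.6472, 0.1413, 0.1258]
tcp_rot: [[-0.085, -0.001, 0.996], [-0.996, -0.0, -0.085], [0.0, -1.0, -0.001]]
force: [-0.7, -0.6, 0.6]
opening: 0.478
```

arm_command(translation=[[0,-0.3,0],[0,-0.7,0],[0,-1,0]], rotation=[[0,0,0],[0,0,0],[0,0,0]], grip=[0,0,0])

```text
time_s: 80.2
position: [0.6478, 0.1415, 0.2075]
tcp_rot: [[-0.085, 0.001, 0.996], [-0.996, -0.0, -0.085], [0.0, -1.0, 0.001]]
force: [0.2, 0.3, 0.4]
opening: 0.503
```

arm_command(translation=[[0,-0.2,0],[0,-0.2,0],[0,-0.2,0],[0,-0.2,0],[0,-0.2,0]], rotation=[[0,-0.65,0],[0,-0.65,0],[0,-0.65,0],[0,-0.65,0],[0,-0.65,0]], grip=[0,0,0,0,0])

```text
time_s: 80.7
position: [0.6473, 0.1415, 0.2221]
tcp_rot: [[0.564, -0.001, 0.825], [-0.825, -0.0, 0.564], [-0.0, -1.0, -0.001]]
force: [0.1, 0.1, -0.6]
opening: 0.498
```

arm_command(translation=[[0,0,0],[0,0,0],[0,0,0],[0,0,0],[0,0,0]], rotation=[[0,-0.65,0],[0,-0.65,0],[0,-0.65,0],[0,-0.65,0],[0,-0.65,0]], grip=[0,0,0,0,0])

```text
time_s: 81.2
position: [0.6473, 0.1415, 0.222]
tcp_rot: [[0.958, -0.001, 0.286], [-0.286, -0.0, 0.958], [-0.001, -1.0, -0.0]]
force: [-0.1, -0.1, -0.2]
opening: 0.504
```

```bash
python3 go.py .735 .03 .22 0
```

```text
t 81.2 pos [0.6473 0.1415 0.222 ] yaw -16.6 tilt [-0.001 -1.    -0.   ] op 0.504 F [-0.1 -0.1 -0.2] j6 -71 v 43.5
shares [ 1.449  0.024 -1.021] turn y share -0.277
after turn: x,z 1.096 -1.393 y 0.025
```

arm_command(translation=[[0,0,0],[0,0,0],[0,0,0]], rotation=[[0,-0.27,0],[0,-0.27,0],[0,-0.27,0]], grip=[0,0,0])

```text
time_s: 81.5
position: [0.6473, 0.1415, 0.222]
tcp_rot: [[1.0, -0.001, 0.012], [-0.012, -0.0, 1.0], [-0.001, -1.0, -0.0]]
force: [-0.0, 0.7, -0.3]
opening: 0.498
```

arm_command(translation=[[0.2,0,-0.5],[0.37,0,-0.92],[0.37,0,-0.92]], rotation=[[0,0,0],[0,0,0],[0,0,0]], grip=[0,0,0])

```text
time_s: 81.8
position: [0.6782, 0.063, 0.2222]
tcp_rot: [[1.0, 0.002, 0.02], [-0.02, -0.002, 1.0], [0.002, -1.0, -0.002]]
force: [0.3, -0.2, -0.4]
opening: 0.502
```

arm_command(translation=[[0.2,0,-0.5],[0.37,0,-0.92],[0.37,0,-0.92]], rotation=[[0,0,0],[0,0,0],[0,0,0]], grip=[0,0,0])

```text
time_s: 82.1
position: [0.7065, -0.0109, 0.2221]
tcp_rot: [[1.0, 0.002, 0.019], [-0.019, -0.002, 1.0], [0.002, -1.0, -0.002]]
force: [-0.4, 0.3, 0.1]
opening: 0.5
```

arm_command(translation=[[0.2,0,-0.5],[0.37,0,-0.92],[0.37,0,-0.92],[0.37,0,-0.92],[0.37,0,-0.92]], rotation=[[0,0,0],[0,0,0],[0,0,0],[0,0,0],[0,0,0]], grip=[0,0,0,0,0])

```text
time_s: 82.6
position: [0.7329, -0.0785, 0.2219]
tcp_rot: [[1.0, -0.001, 0.012], [-0.012, 0.001, 1.0], [-0.001, -1.0, 0.001]]
force: [0.4, 1.4, 0.1]
opening: 0.5
```

```bash
python3 - <<'E'
from h import *
eyes.capture('wrist')
c=cap('wrist','w13.png')
print(-c['R'].T@c['t'])
for th,z in (('radio_a',0),('knob_a',.118)):
    for d in models.spot_point('wrist',th):
        p=np.array(d['point'])*[560,420]; print(th,round(d['conf'],2),p.round(),ray(c,p,z).round(4)[:2])
cv2.imwrite('pics/w13z.png',cv2.resize(c['img'][:225],None,fx=1.42,fy=1.42,interpolation=cv2.INTER_CUBIC))
E
python3 go.py
```

```text
[ 0.66661134 -0.07708618  0.3626781 ]
radio_a 0.64 [486. 103.] [0.6375 0.1443]
radio_a 0.61 [277. 124.] [ 0.6571 -0.0815]
knob_a 0.92 [276. 140.] [ 0.6717 -0.0808]
knob_a 0.2 [484. 100.] [0.6451 0.0706]
t 82.8 pos [ 0.7334 -0.0786  0.2224] yaw -0.6 tilt [-0. -1.  0.] op 0.501 F [ 0.3  0.1 -0.4] j6 -104 v 0.3
```

View pics/w13z.png

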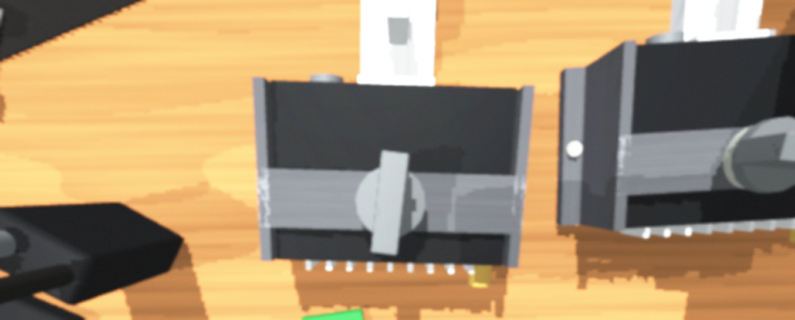

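arm_command(translation=[[-0.4,0,-0.02],[-0.76,0,-0.04],[-0.76,0,-0.04],[-0.76,0,-0.04]], rotation=[[0,0.1,0],[0,0.1,0],[0,0.1,0],[0,0.1,0]], grip=[0,0,0,0])

```text
time_s: 83.2
position: [0.6728, -0.0821, 0.2229]
tcp_rot: [[0.993, 0.001, 0.116], [-0.116, -0.0, 0.993], [0.001, -1.0, 0.0]]
force: [0.9, 0.6, 0.4]
opening: 0.503
```

arm_command(translation=[[0,0.4,0],[0,0.7,0],[0,0.7,0],[0,0.7,0]], rotation=[[0,0,0],[0,0,0],[0,0,0],[0,0,0]], grip=[0,0,0,0])

```text
time_s: 83.6
position: [0.6738, -0.0825, 0.1662]
tcp_rot: [[0.993, 0.001, 0.116], [-0.116, -0.0, 0.993], [0.001, -1.0, -0.0]]
force: [1.1, -0.4, 0.2]
opening: 0.501
```

```bash
python3 go.py .672 -.081 .127 -6.8
```

```text
t 83.6 pos [ 0.6738 -0.0825  0.1662] yaw -6.7 tilt [ 0.001 -1.    -0.   ] op 0.501 F [ 1.1 -0.4  0.2] j6 -100 v 1.6
shares [-0.025  0.491  0.016] turn y share 0.002
after turn: x,z -0.025 0.016 y 0.491
```

arm_command(translation=[[-0.02,0.2,0.016],[-0.02,0.35,0.016],[-0.02,0.48,0.016],[-0.02,0.48,0.016]], rotation=[[0,0,0],[0,0,0],[0,0,0],[0,0,0]], grip=[0,0,0,0])

```text
time_s: 84.0
position: [0.6708, -0.081, 0.1266]
tcp_rot: [[0.993, -0.002, 0.116], [-0.116, 0.001, 0.993], [-0.002, -1.0, 0.0]]
force: [0.2, 0.3, -0.3]
opening: 0.501
```

arm_command(translation=[[0,0,0],[0,0,0],[0,0,0],[0,0,0],[0,0,0]], rotation=[[0,0,0],[0,0,0],[0,0,0],[0,0,0],[0,0,0]], grip=[1,1,1,1,1])

```text
time_s: 84.5
position: [0.6716, -0.0821, 0.1284]
tcp_rot: [[0.993, 0.001, 0.116], [-0.116, -0.002, 0.993], [0.001, -1.0, -0.002]]
force: [-1.0, 0.0, 0.8]
opening: 0.156
```

arm_command(translation=[[0,0,0],[0,0,0],[0,0,0]], rotation=[[0,0,0],[0,0,0],[0,0,0]], grip=[1,1,1])

```text
time_s: 84.8
position: [0.6716, -0.0819, 0.1283]
tcp_rot: [[0.993, 0.001, 0.117], [-0.117, -0.001, 0.993], [0.001, -1.0, -0.001]]
force: [-0.8, -2.9, 3.4]
opening: 0.159
```

arm_command(translation=[[0,0,0],[0,0,0],[0,0,0],[0,0,0]], rotation=[[0,0.1,0],[0,0.2,0],[0,0.3,0],[0,0.4,0]], grip=[1,1,1,1])

```text
time_s: 85.2
position: [0.6719, -0.0811, 0.1283]
tcp_rot: [[0.858, 0.001, 0.514], [-0.514, 0.0, 0.858], [0.001, -1.0, 0.001]]
force: [-0.3, -0.9, 2.1]
opening: 0.156
```

```bash
python3 m.py; python3 go.py
```

```text
[-0.198  0.001  0.01 ]
t 85.2 pos [ 0.6719 -0.0811  0.1283] yaw -30.9 tilt [ 0.001 -1.     0.001] op 0.156 F [-0.3 -0.9  2.1] j6 -75 v 59.3
```

arm_command(translation=[[0,0,0],[0,0,0],[0,0,0],[0,0,0]], rotation=[[0,0.1,0],[0,0.2,0],[0,0.3,0],[0,0.4,0]], grip=[1,1,1,1])

```text
time_s: 85.6
position: [0.6725, -0.0805, 0.1283]
tcp_rot: [[0.574, 0.003, 0.819], [-0.819, 0.001, 0.574], [0.001, -1.0, 0.003]]
force: [1.3, -0.1, 1.0]
opening: 0.159
```

```bash
python3 m.py
```

```text
[-0.058 -0.232  0.043]
```

arm_command(translation=[[0,0,0],[0,0,0],[0,0,0],[0,0,0]], rotation=[[0,0.1,0],[0,0.2,0],[0,0.3,0],[0,0.4,0]], grip=[1,1,1,1])

```text
time_s: 86.0
position: [0.6734, -0.0802, 0.1284]
tcp_rot: [[0.192, 0.005, 0.981], [-0.981, 0.001, 0.192], [-0.0, -1.0, 0.005]]
force: [3.0, 0.9, 1.3]
opening: 0.153
```

```bash
python3 m.py;python3 go.py
```

```text
[ 0.05  -0.536  0.119]
t 86.0 pos [ 0.6734 -0.0802  0.1284] yaw -78.9 tilt [-0.    -1.     0.005] op 0.153 F [3.  0.9 1.3] j6 -27 v 59.4
```

arm_command(translation=[[0,0,0],[0,0,0],[0,0,0]], rotation=[[0,0.1,0],[0,0.2,0],[0,0.22,0]], grip=[1,1,1])

```text
time_s: 86.3
position: [0.6738, -0.0803, 0.1284]
tcp_rot: [[-0.034, 0.006, 0.999], [-0.999, 0.001, -0.034], [-0.001, -1.0, 0.006]]
force: [4.4, 1.4, -0.6]
opening: 0.155
```

```bash
python3 m.py;python3 go.py
```

```text
[ 0.248 -0.906  0.102]
t 86.3 pos [ 0.6738 -0.0803  0.1284] yaw -91.9 tilt [-0.001 -1.     0.006] op 0.155 F [ 4.4  1.4 -0.6] j6 -14 v 8.7
```

arm_command(translation=[[0,0,0],[0,0,0]], rotation=[[0,0.04,0],[0,0.08,0]], grip=[1,1])

```text
time_s: 86.5
position: [0.6739, -0.0803, 0.1284]
tcp_rot: [[-0.116, 0.006, 0.993], [-0.993, 0.001, -0.116], [-0.002, -1.0, 0.006]]
force: [5.1, 2.3, 0.4]
opening: 0.16
```

```bash
python3 -c "
from h import *
a=[]
for i in range(8):
    eyes.capture('side'); s=bot.read_state(); a.append(list(s['moment'])+list(s['force']))
a=np.array(a);print(a.mean(0).round(3),a.std(0).round(3)); print(a[:,2].round(3), s['position'])"
```

```text
[ 0.204 -0.984  0.02   5.504  1.764 -0.418] [0.044 0.015 0.044 0.443 0.459 0.435]
[ 0.095  0.083  0.029  0.001 -0.039 -0.002  0.009 -0.014] [ 0.6739402  -0.08029788  0.12836514]
```

arm_command(translation=[[0,0,0],[0,0,0],[0,0,0],[0,0,0],[0,0,0]], rotation=[[0,0,0],[0,0,0],[0,0,0],[0,0,0],[0,0,0]], grip=[0,0,0,0,0])

```text
time_s: 87.4
position: [0.6707, -0.0812, 0.1274]
tcp_rot: [[-0.116, -0.002, 0.993], [-0.993, 0.0, -0.116], [-0.0, -1.0, -0.002]]
force: [0.1, -0.3, 0.4]
opening: 0.476
```

arm_command(translation=[[0,-0.3,0],[0,-0.7,0],[0,-1,0]], rotation=[[0,0,0],[0,0,0],[0,0,0]], grip=[0,0,0])

```text
time_s: 87.7
position: [0.6715, -0.0814, 0.2092]
tcp_rot: [[-0.117, 0.0, 0.993], [-0.993, -0.0, -0.117], [0.0, -1.0, 0.0]]
force: [-0.3, -0.5, -0.7]
opening: 0.498
```

arm_command(translation=[[0,-0.5,-0.5],[0,-1,-1],[0,-1,-1]], rotation=[[0,0,0],[0,0,0],[0,0,0]], grip=[0,0,0])

```text
time_s: 88.0
position: [0.5903, -0.0715, 0.2917]
tcp_rot: [[-0.116, 0.003, 0.993], [-0.993, -0.001, -0.116], [0.001, -1.0, 0.003]]
force: [0.6, -0.3, -0.7]
opening: 0.499
```

arm_command(translation=[[0,-0.5,-0.5],[0,-0.5,-1],[0,-0.5,-1]], rotation=[[0,0,0],[0,0,0],[0,0,0]], grip=[0,0,0])

```text
time_s: 88.3
position: [0.5067, -0.0608, 0.3277]
tcp_rot: [[-0.116, -0.006, 0.993], [-0.993, 0.002, -0.116], [-0.001, -1.0, -0.006]]
force: [0.6, 0.5, -0.4]
opening: 0.503
```

arm_command(translation=[[0,0,-0.5],[0,0,-1],[0,0,-1],[0,0,-1]], rotation=[[0,0,0],[0,0,0],[0,0,0],[0,0,0]], grip=[0,0,0,0])

```text
time_s: 88.7
position: [0.4333, -0.0534, 0.3277]
tcp_rot: [[-0.117, 0.001, 0.993], [-0.993, -0.0, -0.117], [0.0, -1.0, 0.001]]
force: [1.4, -0.5, 0.1]
opening: 0.496
```

Run:
```python
from fit import *
print(bot.read_state()['position'])
c=cap('scene','scene9.png'); d=cap('side','side9.png')
for n,cc in (('scene',c),('side',d)):
  for th in('plate6','mat','handheld','carton'):
    for q in models.spot_point(n,th):
        if q['conf']>.4: print(n,th,round(q['conf'],2),ray(cc,np.array(q['point'])*[560,420],.002).round(3)[:2])
a=cv2.resize(c['img'][130:330,90:430],None,fx=2.3,fy=2.3,interpolation=cv2.INTER_CUBIC)
cv2.imwrite('pics/fin.png',a)
b=cv2.resize(d['img'][195:335,170:330],None,fx=4.2,fy=4.2,interpolation=cv2.INTER_CUBIC)
cv2.imwrite('pics/fin2.png',b)
```

```text
[ 0.43328866 -0.05338294  0.32769845]
scene plate6 0.85 [0.579 0.141]
scene plate6 0.76 [ 0.846 -0.118]
scene plate6 0.75 [ 0.158 -0.315]
scene plate6 0.74 [ 0.535 -0.433]
scene plate6 0.63 [ 0.656 -0.078]
scene plate6 0.56 [ 0.442 -0.461]
scene plate6 0.53 [ 0.608 -0.078]
scene mat 0.8 [ 0.466 -0.361]
scene handheld 0.97 [ 0.697 -0.284]
scene carton 0.89 [0.732 0.358]
side plate6 0.8 [ 0.539 -0.395]
side plate6 0.8 [ 0.147 -0.327]
side plate6 0.71 [ 0.452 -0.444]
side plate6 0.69 [ 0.839 -0.118]
side plate6 0.68 [ 0.586 -0.082]
side plate6 0.66 [0.575 0.144]
side plate6 0.53 [0.721 0.353]
side mat 0.71 [ 0.449 -0.357]
side handheld 0.65 [ 0.702 -0.267]
side carton 0.57 [0.727 0.362]
```

View pics/fin.png

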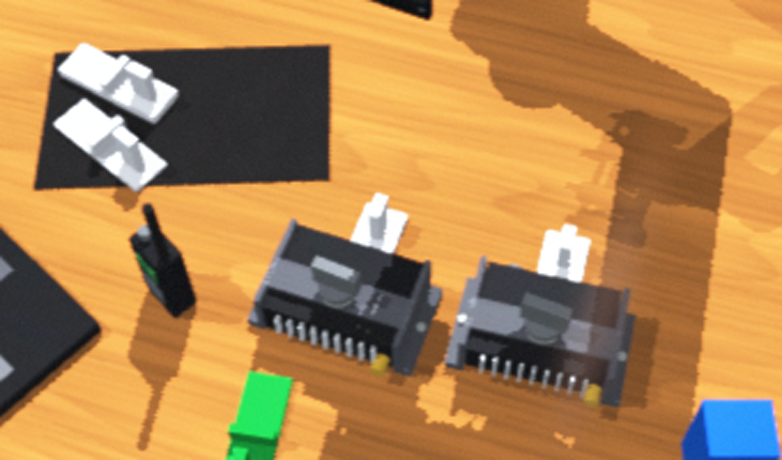

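View pics/fin2.png

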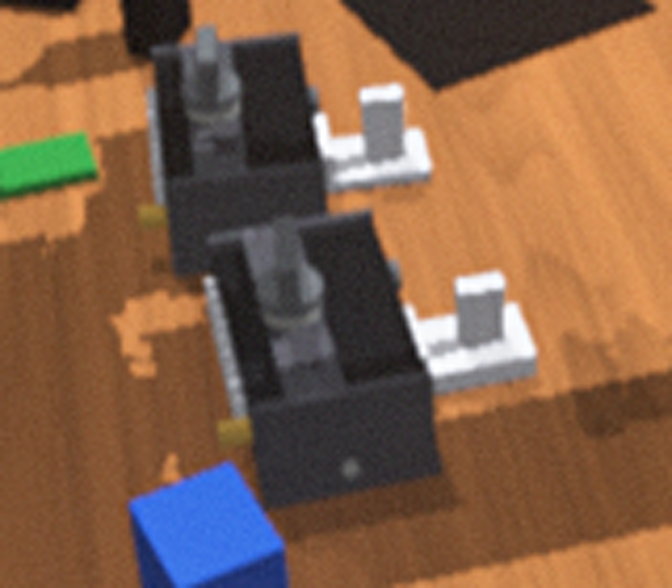

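```bash
python3 -c "
from h import *
print(bot.hand_in())"
```

```text
the job is handed in; nothing more can be done
None
```

I packed and clamped both radios and handed the job in at about 89 s. Two checks were weaker than the rest: 14 mm was never tried under the left radio, and the clicks were not directly observed.

- **Radios and plates:** Two radios were present. plate6 went in loosely under both.
    - **Left radio:** plate10 just fits. With the plate inserted, I felt about 2 mm of vertical play between roof and desk. I ruled out the thicker plates from that play.
    - **Right radio:** plate14 moved about 4 mm without touching the roof. plate18 then went in and is the one left there. plate10 was not tried under this radio.
    - **Seating:** both plates were pushed until the shoulder stopped against the radio's front, at about 9 N on the left and 15 N on the right.
- **Clamping:** After both radios were packed, I turned each knob clockwise, 84° on the right and 90° on the left. That is more than the largest turn to the stop plus 0.3 rad of slip.
    - **Torque readings:** on the left they rose from about 0.02 to about 0.1 N m, which fits the clutch slipping. On the right they were too noisy to confirm it, so that click rests on the angle turned.
- **Final pictures:** plate6 and plate14 lie flat on the mat, with plate6's rear corner about at the edge, as it was at the start. The shoulders sit at both radio fronts. The handheld, carton and both coloured look-alikes are within about 1 cm of their first readings. That is within the measuring scatter.

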